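Refill the hall drawer insert in reverse order

ROBOT

A 7-joint arm with a two-finger parallel gripper is mounted at the origin on the work surface. World frame = base frame: x ahead of the robot, y to its left, z up, the work surface at z = 0. Lengths are in m, angles in rad, forces in N, time in s.
With the tool pointing down it reaches from about 0.4 to 0.85 m from the base axis. Payload 10.4 kg.
Tool frame: the origin (TCP) lies at the very end of the fingers, on their centre line; the grasp point (between the pads) lies 19 mm behind it (grip_point_offset is the distance from the TCP to the grasp point, in m); z points along the fingers, y is the line along which they close (so a half turn about z gives the same grasp; the last joint's range is limited). The gripper opens to 87 mm and grips with 3 to 60 N. Pads are 19 mm wide; open, the fingers measure 117 mm over their backs; the gripper's body (75 mm by 190 mm) begins 51 mm behind the grasp point.
Start: joints at [1.098, 0.332, -0.065, 1.46, 0.022, 1.35, -0.088], TCP at [0.272, -0.563, 0.196] pointing down, gripper open.
Joint ranges: [-2.6, 2.6], [-0.5, 2.12], [-1.47, 1.34], [0.16, 2.42], [-1.27, 4.41], [0.06, 2.06], [-2.6, 2.6]. Speed limits (rad/s): [2.22, 2.22, 2.79, 2.79, 3.14, 3.14, 3.14].

INTERFACE

Orientations are given as a unit quaternion [x, y, z, w].
In Python, from bench import * gives the robot as it stands.
- The arm moves only by the tool play_rows, never from a script. Its argument "increments" is text: rows parted by semicolons, each of 7 numbers parted by spaces: the turn, a rotation vector about the tool's x, y, z in rad, then the shift along the tool's x, y, z in m, then the opening, from 0 (shut) to 1 (fully open). A call has 1 to 8 rows; each row is the pose to reach, as a shift and turn from the pose commanded when the call began, along the tool's axes at that moment; what a row does not reach only later rows make up. A row lasts 1/10 s, in which the tool goes at most 50 mm and 8.59 degrees, less where a joint would pass 70% of its speed; a pose out of reach is approached as far as the arm can. A call with a gripper value outside its range is refused whole. The fingers move at their own pace and stop on an object; "grip_force" is the grip in N (left out, the last holds). Time passes only in rows, so rows that repeat a pose let the fingers close. It gives the time, the measured TCP pose, the force, the opening and the grip force at its end, in the units of the state.
- read_state(): the state, without advancing time (a new reading comes with each control period).
- camera(name): name is "scene" or "top" or "wrist"; returns a dict with "color" (480x640x3 uint8, red, green, blue), "fx", "fy", "cx", "cy" (pixels), "k1" (the pictures are not rectified: a ray, as slopes to the right and down, at radius r is drawn at 1 + k1 r^2 times it, then the intrinsics apply), "camera_from_world" (4x4, takes a point from world to camera coordinates); the wrist camera has in their place "mount" (4x4, takes a point from camera to tool coordinates, whose origin is the TCP and whose axes are the flange's). Camera axes: x right, y down, z forward; pixel columns grow to the right and rows downward; lengths in m; the calibration is good to about 2 mm. A picture is of the moment at which its call begins: read the wrist's pose just before it. There is no depth.
- close_job(): hands the job in; it is judged then, once.
The state is a dict: "time": time; "joint_positions": joint angles; "joint_vel": joint speeds; "joint_torque": joint torques, N m; "ee_pos": TCP position; "eef_rot": TCP orientation; "ft_force": force on the tool from outside, world axes, zero at the start; "torque": the same for the moment, N m; "width": finger opening in m; "grip_force": force on a finger pad.
Only numpy, scipy, OpenCV 4.12 (cv2) and the standard library are available. Lean on these libraries where they do the work, as an engineer would, in place of code of your own. Each camera call takes 0.05 s, during which the arm holds its last target. There are 200 camera calls.

TASK

The four things standing in the row of single trays (clothes brush, blue glasses case, red shoe sponge, yellow torch) are to go into the white drawer insert, one to a compartment and in the reverse order, because the insert will be turned round when it goes back into its basket: what is leftmost in the trays goes into the rightmost compartment, and so on. The basket slides in close under a shelf, so fold the open glasses case shut first, while it is still in its tray. Keep every thing the right way up and leave each lying flat on the floor of its compartment, with the case still shut.

Things in the scene. Friction and masses are not known exactly. Their poses are not given: they have to be found in the camera images.
- brush: Clothes brush lying bristles down: brown wooden back, 105 x 42 mm, from 20 to 34 mm above the underside, over a black bristle block 92 x 34 mm. About 0.12 kg. Origin: centre of its underside; x along its length (105), y across (42), z up.
- case: Blue hinged case for folding glasses, 105 x 42 mm: its tub is 24 mm high (grip it by the tub); with the lid shut, 32 mm. The glasses inside are fixed to it. About 0.15 kg. Origin: centre of its underside; x along its length (105) and the hinge, y across (42); the hinge is near its +y long side, 19 mm from the middle and 24 mm up.
- case_lid (a joint): Lid of the blue case, 103 x 38 x 8 mm, angle in rad: 0 = shut flat; it starts open at 1.65 to 2.0, leaning outward past its hinge on the case's +y side (limit 2.0), free edge 55 to 65 mm above the case's underside. It turns very easily, stays where left near upright and falls shut below about 0.8. Shut it by pushing it over towards the case's -y side.
- sponge: Shoe-shine sponge lying sponge down: red plastic grip, 105 x 42 mm, from 12 to 30 mm above the underside (with a slim ridge on top to 33 mm), over a black sponge 98 x 36 mm. About 0.08 kg. Origin: centre of its underside; x along its length, y across, z up.
- torch: Flat yellow work torch with a white lamp strip on top and a black end cap, 105 x 42 x 28 mm, about 0.15 kg. Origin: centre of its underside; x along its length, y across, z up.
- tray_brush: Shallow grey tray with brown floor and front tag, fixed; the clothes brush starts in it. 124 x 62 x 10 mm, walls 3 mm thick, floor 3 mm. Origin: centre of its underside, 6 mm above the table (on a wooden board); x along its length, y across. The four trays stand side by side along their y, 88 mm apart, their order changing each time; +y is left as the robot sees it.
- tray_case: Shallow grey tray with blue floor and front tag, fixed; the glasses case starts in it. 124 x 62 x 10 mm, walls 3 mm thick, floor 3 mm. Origin: centre of its underside, 6 mm above the table (on a wooden board); x along its length, y across. The four trays stand side by side along their y, 88 mm apart, their order changing each time; +y is left as the robot sees it.
- tray_sponge: Shallow grey tray with red floor and front tag, fixed; the sponge starts in it. 124 x 62 x 10 mm, walls 3 mm thick, floor 3 mm. Origin: centre of its underside, 6 mm above the table (on a wooden board); x along its length, y across. The four trays stand side by side along their y, 88 mm apart, their order changing each time; +y is left as the robot sees it.
- tray_torch: Shallow grey tray with yellow floor and front tag, fixed; the torch starts in it. 124 x 62 x 10 mm, walls 3 mm thick, floor 3 mm. Origin: centre of its underside, 6 mm above the table (on a wooden board); x along its length, y across. The four trays stand side by side along their y, 88 mm apart, their order changing each time; +y is left as the robot sees it.
- insert: White drawer insert, fixed, empty, left or right of the trays: four grey-floored compartments in a row. 132 x 352 mm; floor 4 mm thick, walls 3 mm, tops 12 mm above the table. Origin: centre of its underside; y along the row, +y to the left as the robot sees it. Compartment centres at x = 0, y = -132, -44, 44, 132 mm, each 120 (x) by 56 mm (y) inside. Turned up to 13 degrees.

How it is judged:
On the way:
1. the glasses case is folded shut while it is still in its tray (value of joint case_lid below 0.1 rad and horizontal distance between case and tray_case below 0.02 m and z of case in the frame of tray_case below 0.012 m), for 0.2 s.
At the end, for the whole second after the job is handed in: All four lie flat (0.08 rad) on the floors of their compartments, centred within 13 mm across and 14 mm along, in line (0.3 rad, either way round), in the reverse left-to-right order of their trays; the case lid is under 0.1 rad; all at rest ((y of brush in the frame of insert between -0.145 and -0.119 m or y of brush in the frame of insert between -0.057 and -0.031 m or y of brush in the frame of insert between 0.031 and 0.057 m or y of brush in the frame of insert between 0.119 and 0.145 m) and x of brush in the frame of insert between -0.014 and 0.014 m and z of brush in the frame of insert between 0 and 0.008 m and angle between each of brush, case, sponge, torch's own z axis and vertical below 0.08 rad and angle between the x axis of each of brush, case, sponge, torch and the x axis of insert, either way round below 0.3 rad and linear speed of each of brush, case, sponge, torch below 0.02 m/s and angular speed of each of brush, case, sponge, torch below 0.2 rad/s and (y of case in the frame of insert between -0.145 and -0.119 m or y of case in the frame of insert between -0.057 and -0.031 m or y of case in the frame of insert between 0.031 and 0.057 m or y of case in the frame of insert between 0.119 and 0.145 m) and x of case in the frame of insert between -0.014 and 0.014 m and z of case in the frame of insert between 0 and 0.008 m and (y of sponge in the frame of insert between -0.145 and -0.119 m or y of sponge in the frame of insert between -0.057 and -0.031 m or y of sponge in the frame of insert between 0.031 and 0.057 m or y of sponge in the frame of insert between 0.119 and 0.145 m) and x of sponge in the frame of insert between -0.014 and 0.014 m and z of sponge in the frame of insert between 0 and 0.008 m and (y of torch in the frame of insert between -0.145 and -0.119 m or y of torch in the frame of insert between -0.057 and -0.031 m or y of torch in the frame of insert between 0.031 and 0.057 m or y of torch in the frame of insert between 0.119 and 0.145 m) and x of torch in the frame of insert between -0.014 and 0.014 m and z of torch in the frame of insert between 0 and 0.008 m and ((y of tray_brush in the frame of tray_case above 0.03 m and ((y of brush in the frame of insert below -0.088 m and y of case in the frame of insert above -0.088 m) or (y of brush in the frame of insert below 0 m and y of case in the frame of insert above 0 m) or (y of brush in the frame of insert below 0.088 m and y of case in the frame of insert above 0.088 m))) or (y of tray_brush in the frame of tray_case below -0.03 m and ((y of case in the frame of insert below -0.088 m and y of brush in the frame of insert above -0.088 m) or (y of case in the frame of insert below 0 m and y of brush in the frame of insert above 0 m) or (y of case in the frame of insert below 0.088 m and y of brush in the frame of insert above 0.088 m)))) and ((y of tray_brush in the frame of tray_sponge above 0.03 m and ((y of brush in the frame of insert below -0.088 m and y of sponge in the frame of insert above -0.088 m) or (y of brush in the frame of insert below 0 m and y of sponge in the frame of insert above 0 m) or (y of brush in the frame of insert below 0.088 m and y of sponge in the frame of insert above 0.088 m))) or (y of tray_brush in the frame of tray_sponge below -0.03 m and ((y of sponge in the frame of insert below -0.088 m and y of brush in the frame of insert above -0.088 m) or (y of sponge in the frame of insert below 0 m and y of brush in the frame of insert above 0 m) or (y of sponge in the frame of insert below 0.088 m and y of brush in the frame of insert above 0.088 m)))) and ((y of tray_brush in the frame of tray_torch above 0.03 m and ((y of brush in the frame of insert below -0.088 m and y of torch in the frame of insert above -0.088 m) or (y of brush in the frame of insert below 0 m and y of torch in the frame of insert above 0 m) or (y of brush in the frame of insert below 0.088 m and y of torch in the frame of insert above 0.088 m))) or (y of tray_brush in the frame of tray_torch below -0.03 m and ((y of torch in the frame of insert below -0.088 m and y of brush in the frame of insert above -0.088 m) or (y of torch in the frame of insert below 0 m and y of brush in the frame of insert above 0 m) or (y of torch in the frame of insert below 0.088 m and y of brush in the frame of insert above 0.088 m)))) and ((y of tray_case in the frame of tray_sponge above 0.03 m and ((y of case in the frame of insert below -0.088 m and y of sponge in the frame of insert above -0.088 m) or (y of case in the frame of insert below 0 m and y of sponge in the frame of insert above 0 m) or (y of case in the frame of insert below 0.088 m and y of sponge in the frame of insert above 0.088 m))) or (y of tray_case in the frame of tray_sponge below -0.03 m and ((y of sponge in the frame of insert below -0.088 m and y of case in the frame of insert above -0.088 m) or (y of sponge in the frame of insert below 0 m and y of case in the frame of insert above 0 m) or (y of sponge in the frame of insert below 0.088 m and y of case in the frame of insert above 0.088 m)))) and ((y of tray_case in the frame of tray_torch above 0.03 m and ((y of case in the frame of insert below -0.088 m and y of torch in the frame of insert above -0.088 m) or (y of case in the frame of insert below 0 m and y of torch in the frame of insert above 0 m) or (y of case in the frame of insert below 0.088 m and y of torch in the frame of insert above 0.088 m))) or (y of tray_case in the frame of tray_torch below -0.03 m and ((y of torch in the frame of insert below -0.088 m and y of case in the frame of insert above -0.088 m) or (y of torch in the frame of insert below 0 m and y of case in the frame of insert above 0 m) or (y of torch in the frame of insert below 0.088 m and y of case in the frame of insert above 0.088 m)))) and ((y of tray_sponge in the frame of tray_torch above 0.03 m and ((y of sponge in the frame of insert below -0.088 m and y of torch in the frame of insert above -0.088 m) or (y of sponge in the frame of insert below 0 m and y of torch in the frame of insert above 0 m) or (y of sponge in the frame of insert below 0.088 m and y of torch in the frame of insert above 0.088 m))) or (y of tray_sponge in the frame of tray_torch below -0.03 m and ((y of torch in the frame of insert below -0.088 m and y of sponge in the frame of insert above -0.088 m) or (y of torch in the frame of insert below 0 m and y of sponge in the frame of insert above 0 m) or (y of torch in the frame of insert below 0.088 m and y of sponge in the frame of insert above 0.088 m)))) and value of joint case_lid below 0.1 rad); the robot touches nothing.
It fails at once if one of the four things was tipped over (angle between any of brush, case, sponge, torch's own z axis and vertical above 0.8 rad).
It also fails if it takes over 109 s, if anything falls off the work surface, if the arm or the gripper's body presses on something with over 40 N, if the wrist force passes 120 N, or if a joint passes its speed limit or range.

## Working session

There is one attempt and no reset: what is moved stays moved. The work goes in short steps, Python scripts to look and compute and a tool call to move; the robot and the scene stay as the last step left them, time stands still between calls to the robot, and variables do not carry over. Pictures are saved under pics/ and viewed, at most 14 in all, crops included, and the job is handed in when it is done.

Besides the shell and the picture viewer there is one more tool, called after "Call:" in YAML: its name, and indented under it one key for each argument. play_rows: Moves the arm, as the interface text tells. Its arguments: {"type":"object","properties":{"increments":{"type":"string"},"grip_force":{"type":"number"}},"required":["increments"]}

```bash
mkdir -p pics; ls; python3 - <<'E'
from bench import *
import cv2
s=read_state(); print({k:s[k] for k in('time','ee_pos','eef_rot','width','joint_positions')})
for n in('top','scene'):
    c=camera(n); cv2.imwrite(f'pics/{n}0.png',c['color'][:,:,::-1])
    print(n,c['fx'],c['fy'],c['cx'],c['cy'],c['k1'],c['camera_from_world'])
E
```

```text
pics
{'time': 0.0, 'ee_pos': array([ 0.27154839, -0.56243718,  0.19523257]), 'eef_rot': array([ 9.74811125e-01,  2.23030811e-01, -1.99631168e-04, -6.99003155e-04]), 'width': 0.08715925026396382, 'joint_positions': array([ 1.09838129,  0.33287399, -0.06470345,  1.46098338,  0.0216103 ,
        1.34988514, -0.08849733])}
top 472.1229117109683 472.1229117109683 321.47121427876044 241.53362148171087 -0.056354988357367256 [[-0.02307659 -0.99972789  0.0034085   0.00200168]
 [-0.99506093  0.02263934 -0.09664989  0.52875633]
 [ 0.09654642 -0.00562202 -0.9953126   1.06790227]
 [ 0.          0.          0.          1.        ]]
scene 484.4653291168133 484.4653291168133 325.2264113573238 242.60387766172815 -0.07374213998741605 [[-0.74579718  0.66594842 -0.0172994   0.39654835]
 [ 0.48413751  0.52398324 -0.70075134 -0.2274905 ]
 [-0.45759965 -0.53099366 -0.71319583  1.31061962]
 [ 0.          0.          0.          1.        ]]
```

View pics/top0.png

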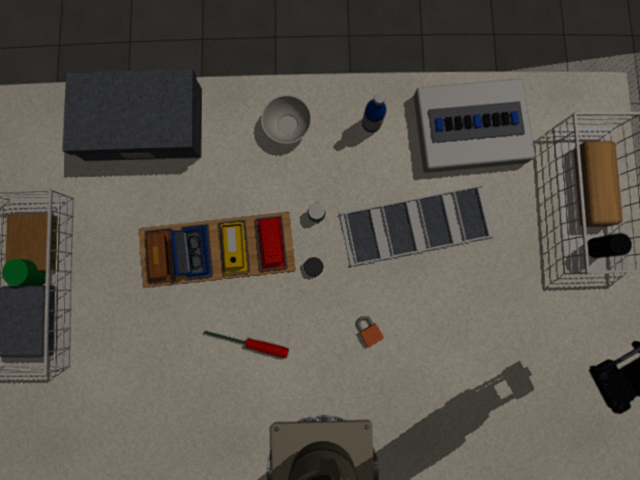

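View pics/scene0.png

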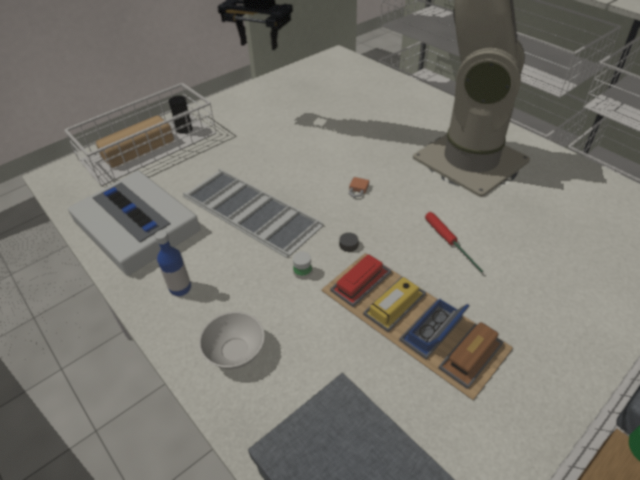

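```bash
cat > h.py <<'E'
from bench import *
import cv2, numpy as np
from scipy.spatial.transform import Rotation as R
def shot(n):
    s=read_state(); c=camera(n)
    if n=='wrist':
        T=np.eye(4); T[:3,:3]=R.from_quat(s['eef_rot']).as_matrix(); T[:3,3]=s['ee_pos']
        W=T@np.array(c['mount'])
    else: W=np.linalg.inv(np.array(c['camera_from_world']))
    c['W']=W; return c
def toworld(c,px,z):
    p=(np.asarray(px,float).reshape(-1,2)-[c['cx'],c['cy']])/[c['fx'],c['fy']]
    q=p.copy()
    for _ in range(20): q=p/(1+c['k1']*(q**2).sum(1,keepdims=True))
    d=np.c_[q,np.ones(len(q))]@c['W'][:3,:3].T; o=c['W'][:3,3]
    return o+d*((z-o[2])/d[:,2])[:,None]
def blobs(c,mask,z,amin=150,roi=None):
    m=mask.astype(np.uint8)*255
    if roi is not None:
        k=np.zeros_like(m); x0,x1,y0,y1=roi; k[y0:y1,x0:x1]=1; m*=k
    out=[]
    for q in cv2.findContours(m,cv2.RETR_EXTERNAL,cv2.CHAIN_APPROX_NONE)[0]:
        if cv2.contourArea(q)<amin: continue
        w=toworld(c,q[:,0],z)[:,:2]
        (cx,cy),(a,b),t=cv2.minAreaRect((w*1000).astype(np.float32))
        if a<b: a,b,t=b,a,t+90
        t=(t+90)%180-90
        pc=q[:,0].mean(0)
        out.append((pc.round(),np.round([cx,cy],1),np.round([a,b],1),round(t,1)))
    return out
def hsv(c): return cv2.cvtColor(c['color'],cv2.COLOR_RGB2HSV).astype(int)
E
python3 - <<'E'
from h import *
c=shot('top'); print(c['W'][:3,3])
H,S,V=np.moveaxis(hsv(c),2,0)
roi=(130,300,205,290)
for n,m,z in(('sponge',((H<6)|(H>174))&(S>150)&(V>70),.039),('torch',(H>22)&(H<35)&(S>140)&(V>90),.037),('blue',(H>100)&(H<125)&(S>120),.033),('brush',(H>5)&(H<18)&(S>130)&(V<130),.043)):
    print(n,blobs(c,m,z,100,roi))
g=cv2.cvtColor(c['color'],cv2.COLOR_RGB2GRAY)
print('ins',blobs(c,(g<95),.008,300,(335,500,180,275)))
print(g[225,340:490:4])
E
```

```text
[ 0.42308881 -0.00396579  1.11399401]
sponge [(array([272., 242.]), array([527.6, 105.7]), array([112.9,  49.2]), 5.5)]
torch [(array([232., 245.]), array([521.2, 194.7]), array([93. , 39.2]), 3.4)]
blue [(array([191., 251.]), array([511.8, 293.4]), array([113.1,  83.1]), 5.2)]
brush [(array([216., 249.]), array([514.9, 231. ]), array([345.8, 134.5]), -85.0)]
ins [(array([410., 231.]), array([ 561.2, -231.7]), array([351.8, 131.8]), -80.4)]
[105 118  98  48  45  48  48  48  42 117 117  54  56  47  45  49  47  44
 115 118 100  81  44  46  50  46  45  54 118 118  59  46  50  45  49  46
  29 123]
```

```bash
python3 - <<'E'
import cv2
a=cv2.imread('pics/top0.png')[205:295,130:300]
cv2.imwrite('pics/crop1.png',cv2.resize(a,None,fx=4.5,fy=4.5,interpolation=cv2.INTER_CUBIC))
E
```

```text
(no output)
```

View pics/crop1.png

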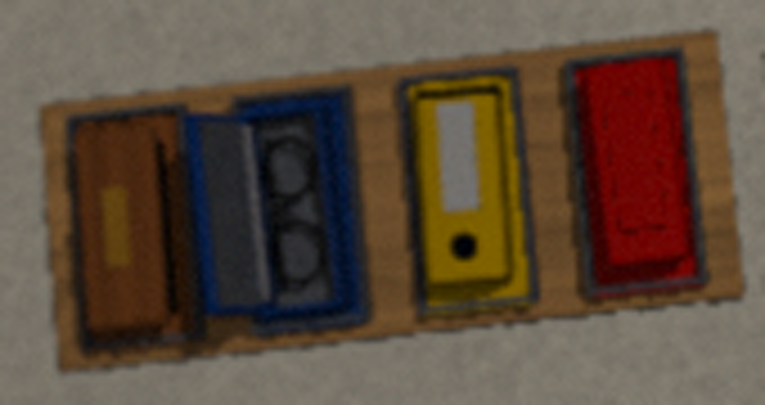

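```bash
cat >> h.py <<'E'
def plan(xyz_mm,yaw_deg,rnd=4,src=None):
    """row (tool turn + tool shift) to TCP xyz (mm, world), tool x axis at yaw_deg, pointing down. Takes the half turn nearer."""
    s=read_state()
    if src is None: R0=R.from_quat(s['eef_rot']); p0=s['ee_pos']
    else: p0=np.array(src[0])/1000; R0=R.from_euler('z',src[1],degrees=True)*R.from_euler('x',180,degrees=True)
    R1=R.from_euler('z',yaw_deg,degrees=True)*R.from_euler('x',180,degrees=True)
    rv=(R0.inv()*R1).as_rotvec(); d=R0.inv().apply(np.array(xyz_mm)/1000-p0)
    print(' '.join(f'{v:.{rnd}f}' for v in np.r_[rv,d]), ' steps', round(np.linalg.norm(d)/.05,1), round(np.degrees(np.linalg.norm(rv))/8.59,1))
def st():
    s=read_state(); r=R.from_quat(s['eef_rot']).as_matrix()
    print('t',round(s['time'],2),'p',(s['ee_pos']*1000).round(1),'yaw',np.degrees(np.arctan2(r[1,0],r[0,0])).round(2),'tilt',np.degrees(np.arccos(-r[2,2])).round(2),'w',round(s['width']*1000,1),'gf',np.round(s['grip_force'],1),'F',np.round(s['ft_force'],1),'q',np.round(s['joint_positions'],2))
E
python3 - <<'E'
from h import *
c=shot('top')
H,S,V=np.moveaxis(hsv(c),2,0)
print('board',blobs(c,(H>5)&(H<18)&(S>100),.006,100,(130,300,205,290)))
print(np.round(camera('wrist')['mount'],4),camera('wrist')['fx'])
plan((510,200,300),5)
E
```

```text
board [(array([216., 249.]), array([518.5, 239.4]), array([360.5, 141. ]), -84.9)]
[[ 2.000e-04 -9.651e-01 -2.620e-01  7.050e-02]
 [ 1.000e+00  3.000e-04 -4.000e-04  4.000e-04]
 [ 5.000e-04 -2.620e-01  9.651e-01 -1.883e-01]
 [ 0.000e+00  0.000e+00  0.000e+00  1.000e+00]] 423.92200412050204
-0.0004 0.0001 0.3625 0.5462 -0.5833 -0.1040  steps 16.1 2.4
```

```bash
python3 - <<'E'
from h import *
plan((560,240,220),5)
E
```

```text
-0.0004 0.0001 0.3625 0.6086 -0.5975 -0.0240  steps 17.1 2.4
```

Call:
play_rows:
  increments: "0 0 0.36 0.6 -0.6 -0.03 0.7;0 0 0.36 0.6 -0.6 -0.03 0.7;0 0 0.36 0.6 -0.6 -0.03 0.7;0 0 0.36 0.6 -0.6 -0.03 0.7;0 0 0.36 0.6 -0.6 -0.03 0.7;0 0 0.36 0.6 -0.6 -0.03 0.7;0 0 0.36 0.6 -0.6 -0.03 0.7;0 0 0.36 0.6 -0.6 -0.03 0.7"

```text
time: 1.1
ee_pos: [0.4037, -0.1835, 0.2105]
eef_rot: [0.999, 0.045, 0.0, 0.0]
ft_force: [0.7, -0.6, 0.9]
width: 0.0611
grip_force: 0.0
```

```bash
python3 - <<'E'
from h import *
st();plan((560,240,220),5)
E
```

```text
t 1.1 p [ 403.7 -183.5  210.5] yaw 5.14 tilt 0.05 w 61.1 gf 0.0 F [ 0.7 -0.6  0.9] q [ 0.7  -0.06 -0.35  1.87 -0.02  1.33 -1.13]
0.0008 -0.0005 0.0025 0.1937 -0.4078 -0.0098  steps 9.0 0.0
```

Call:
play_rows:
  increments: "0 0 0 0.194 -0.408 -0.01 0.7;0 0 0 0.194 -0.408 -0.01 0.7;0 0 0 0.194 -0.408 -0.01 0.7;0 0 0 0.194 -0.408 -0.01 0.7;0 0 0 0.194 -0.408 -0.01 0.7;0 0 0 0.194 -0.408 -0.01 0.7;0 0 0 0.194 -0.408 -0.01 0.7;0 0 0 0.194 -0.408 -0.01 0.7"

```text
time: 1.9
ee_pos: [0.5427, 0.1913, 0.2192]
eef_rot: [0.999, 0.044, 0.0, 0.0]
ft_force: [0.2, 0.8, -0.2]
width: 0.0606
grip_force: 0.0
```

Call:
play_rows:
  increments: "0 0 0 0.01 -0.015 0 0.7;0 0 0 0.01 -0.015 0 0.7;0 0 0 0.01 -0.015 0 0.7"

```text
time: 2.2
ee_pos: [0.5505, 0.2054, 0.2187]
eef_rot: [0.999, 0.045, -0.0, 0.0]
ft_force: [-0.5, -0.8, -0.1]
width: 0.0606
grip_force: 0.0
```

```bash
python3 - <<'E'
from h import *
st(); c=shot('wrist'); np.save('pics/w1.npy',c,allow_pickle=True); cv2.imwrite('pics/w1.png',c['color'][:,:,::-1])
E
```

```text
t 2.2 p [550.5 205.4 218.7] yaw 5.17 tilt 0.04 w 60.6 gf 0.0 F [-0.5 -0.8 -0.1] q [ 0.15  0.32 -0.73  1.5   0.22  1.4  -2.07]
```

View pics/w1.png

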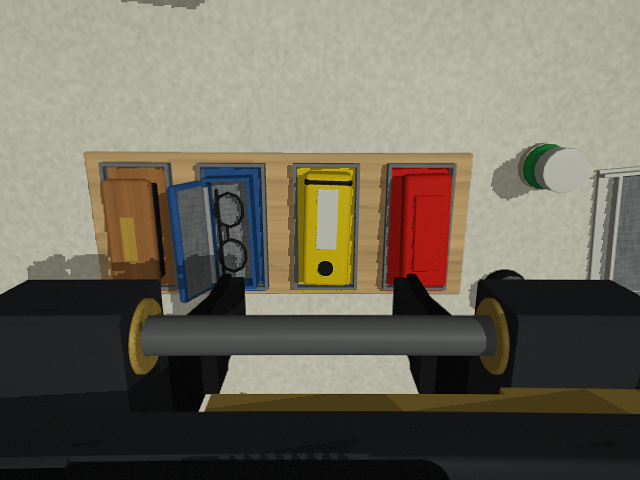

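```bash
python3 - <<'E'
import cv2
a=cv2.imread('pics/w1.png')
for n,x in(('L',85),('R',280)):
    b=cv2.resize(a[152:302,x:x+195],None,fx=4,fy=4,interpolation=cv2.INTER_CUBIC)
    cv2.imwrite(f'pics/w1{n}.png',cv2.convertScaleAbs(b,alpha=1.5))
E
```

```text
(no output)
```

View pics/w1L.png

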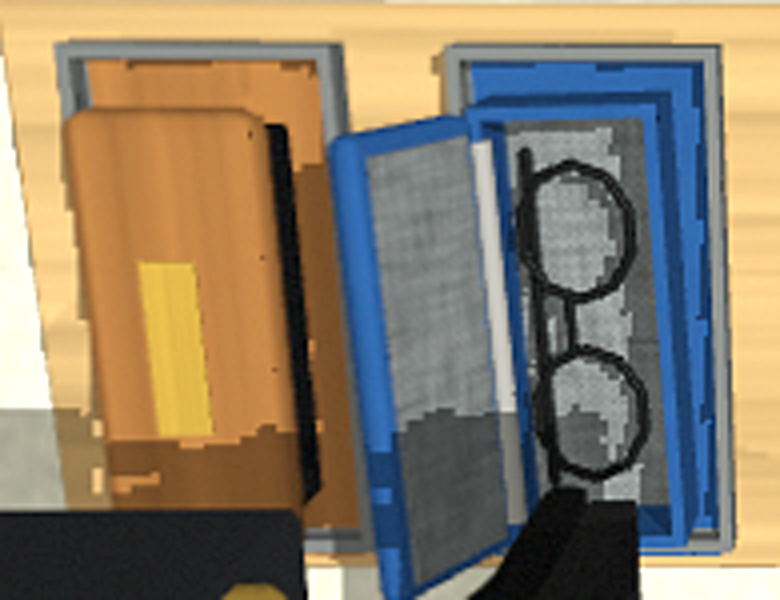

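View pics/w1R.png

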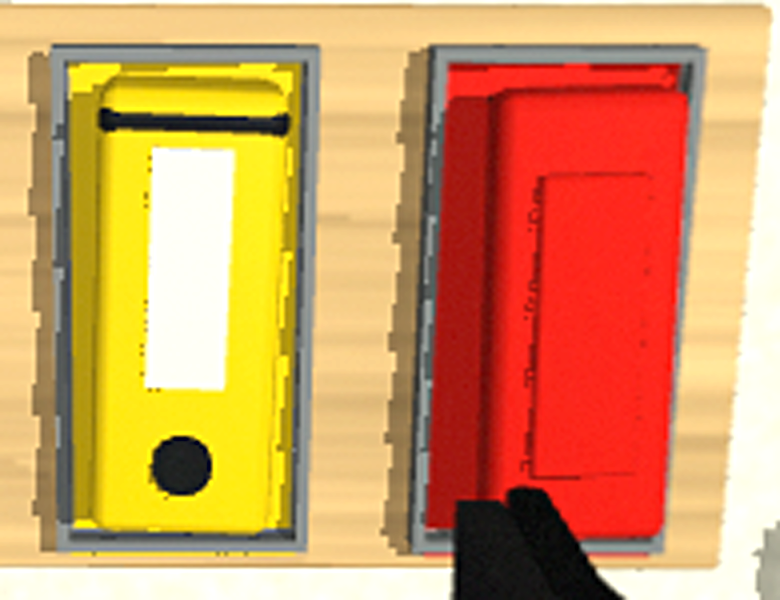

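```bash
cat > m.py <<'E'
from h import *
c=np.load('pics/w1.npy',allow_pickle=True).item()
def pts(x0,P,z): return toworld(c,np.array(P)/4+[x0,152],z)[:,:2]*1000
for n,x0,z,P in(('brush',85,.043,[(66,108),(262,108),(303,505),(105,500)]),('case',85,.033,[(468,105),(668,93),(690,545)]),
 ('torch',280,.037,[(103,80),(285,80),(272,530),(95,530)]),('sponge',280,.039,[(497,92),(688,92),(662,537),(483,490)]),
 ('trB',85,.016,[(57,43),(343,43)]),('trC',85,.016,[(444,45),(720,45),(733,552)]),('trT',280,.016,[(50,46),(320,46),(306,550),(57,550)]),('trS',280,.016,[(430,46),(706,46),(663,552),(413,552)])):
    w=pts(x0,P,z); print(n,w.round(1).tolist(),'edges',[np.round([np.linalg.norm(w[i+1]-w[i]),np.degrees(np.arctan2(*(w[i+1]-w[i])[::-1]))],1).tolist() for i in range(len(w)-1)],'mean',w.mean(0).round(1))
E
python3 m.py
```

```text
brush [[554.5, 390.9], [558.4, 349.7], [468.2, 341.7], [465.6, 386.0]] edges [[41.3, -84.6], [90.5, -174.9], [44.4, 93.5]] mean [511.7 367.1]
case [[561.5, 308.8], [568.2, 265.2], [462.0, 254.7]] edges [[44.1, -81.3], [106.7, -174.4]] mean [530.6 276.2]
torch [[575.8, 218.2], [579.4, 178.9], [475.0, 170.3], [471.3, 211.5]] edges [[39.5, -84.8], [104.7, -175.3], [41.3, 95.2]] mean [525.4 194.7]
sponge [[581.1, 133.1], [584.7, 92.2], [482.4, 80.4], [490.1, 123.2]] edges [[41.1, -84.9], [103.0, -173.4], [43.5, 79.8]] mean [534.6 107.2]
trB [[564.2, 405.5], [570.3, 341.6]] edges [[64.2, -84.6]] mean [567.2 373.5]
trC [[572.0, 318.8], [577.8, 256.3], [453.8, 246.0]] edges [[62.8, -84.7], [124.4, -175.2]] mean [534.5 273.7]
trT [[579.8, 231.3], [585.4, 169.9], [462.3, 159.1], [456.7, 220.4]] edges [[61.6, -84.8], [123.6, -174.9], [61.6, 95.2]] mean [521.  195.2]
trS [[587.6, 145.0], [593.1, 82.5], [469.8, 71.3], [464.1, 132.6]] edges [[62.7, -85.0], [123.8, -174.8], [61.6, 95.3]] mean [528.7 107.9]
```

```bash
python3 - <<'E'
from h import *
plan((505,353,110),5)
E
```

```text
0.0007 0.0003 0.0017 -0.0322 -0.1520 0.1087  steps 3.8 0.0
```

Call:
play_rows:
  increments: "0 0 0 -0.032 -0.152 0 0;0 0 0 -0.032 -0.152 0 0;0 0 0 -0.032 -0.152 0 0;0 0 0 -0.032 -0.152 0.05 0;0 0 0 -0.032 -0.152 0.109 0;0 0 0 -0.032 -0.152 0.109 0;0 0 0 -0.032 -0.152 0.109 0;0 0 0 -0.032 -0.152 0.109 0"

```text
time: 3.05
ee_pos: [0.5067, 0.354, 0.1127]
eef_rot: [0.999, 0.044, 0.001, -0.001]
ft_force: [0.1, 0.0, 1.2]
width: 0.0057
grip_force: 0.0
```

```bash
python3 - <<'E'
from h import *
st();plan((505,353,52),5)
E
```

```text
t 3.05 p [506.7 354.  112.7] yaw 5.05 tilt 0.18 w 5.7 gf 0.0 F [0.1 0.  1.2] q [-0.11  0.48 -0.75  1.56  0.34  1.24 -2.4 ]
-0.0012 -0.0029 0.0009 -0.0019 0.0009 0.0607  steps 1.2 0.0
```

Call:
play_rows:
  increments: "0 0 0 -0.002 0 0.03 0;0 0 0 -0.002 0 0.055 0;0 0 0 -0.002 0 0.06 0;0 0 0 -0.002 0 0.06 0"

```text
time: 3.45
ee_pos: [0.5041, 0.354, 0.0516]
eef_rot: [0.999, 0.044, 0.001, -0.0]
ft_force: [0.4, 0.4, 0.6]
width: 0.0005
grip_force: 0.0
```

Call:
play_rows:
  increments: "0 0 0 0 0.015 0 0;0 0 0 0 0.025 0 0;0 0 0 0 0.035 0 0;0 0 0 0 0.045 0 0;0 0 0 0 0.055 0 0;0 0 0 0 0.065 0 0;0 0 0 0 0.075 0 0;0 0 0 0 0.085 0 0"

```text
time: 4.25
ee_pos: [0.5108, 0.2683, 0.05]
eef_rot: [0.999, 0.045, -0.0, 0.0]
ft_force: [0.0, -0.4, -1.7]
width: 0.0003
grip_force: 0.0
```

Call:
play_rows:
  increments: "0 0 0 0.02 0.02 -0.1 0;0 0 0 0.02 0.02 -0.1 0;0 0 0 0.035 0.02 -0.14 0.7;0 0 0 0.035 0.02 -0.14 0.7"

```text
time: 4.65
ee_pos: [0.5515, 0.2528, 0.1964]
eef_rot: [0.999, 0.044, 0.005, -0.002]
ft_force: [-1.1, 0.1, -0.3]
width: 0.0096
grip_force: 0.0
```

```bash
python3 - <<'E'
from h import *
st(); c=shot('wrist'); np.save('pics/w2.npy',c,allow_pickle=True); cv2.imwrite('pics/w2.png',c['color'][:,:,::-1])
E
```

```text
t 4.65 p [551.5 252.8 196.4] yaw 5.02 tilt 0.55 w 9.6 gf 0.0 F [-1.1  0.1 -0.3] q [ 0.09  0.38 -0.76  1.49  0.27  1.37 -2.17]
```

View pics/w2.png

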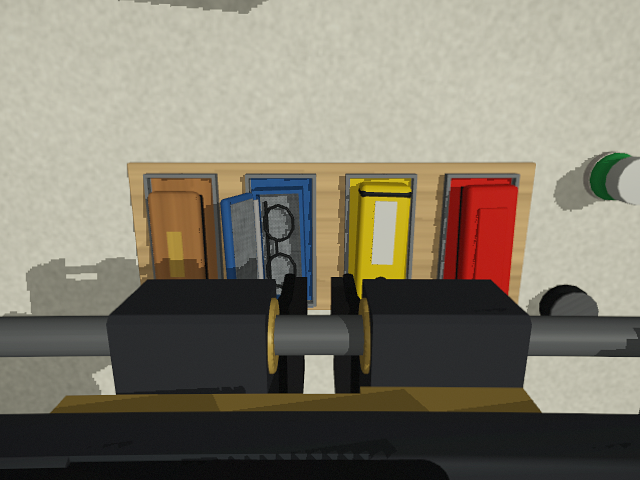

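```bash
python3 - <<'E'
from h import *
c=shot('scene'); np.save('pics/s1.npy',c,allow_pickle=True)
a=cv2.imread('pics/scene0.png')[280:390,380:520]; b=c['color'][280:390,380:520,::-1]
cv2.imwrite('pics/s1.png',np.hstack([cv2.resize(i,(400,314),interpolation=cv2.INTER_CUBIC) for i in(a,b)]))
for f,P in(('w1',[(85+332/4,152+140/4),(85+468/4,152+118/4)]),('w2',[(222,198),(258,192)])):
    d=np.load(f'pics/{f}.npy',allow_pickle=True).item(); print(f,d['W'][:3,3].round(3),[toworld(d,P,z)[:,:2].round(3).tolist() for z in(.033,.065,.071)])
E
```

```text
w1 [0.621 0.211 0.407] [[[0.551, 0.338], [0.559, 0.309]], [[0.557, 0.328], [0.564, 0.3]], [[0.558, 0.325], [0.565, 0.299]]]
w2 [0.62  0.258 0.385] [[[0.553, 0.334], [0.56, 0.304]], [[0.559, 0.327], [0.566, 0.3]], [[0.56, 0.326], [0.567, 0.299]]]
```

View pics/s1.png

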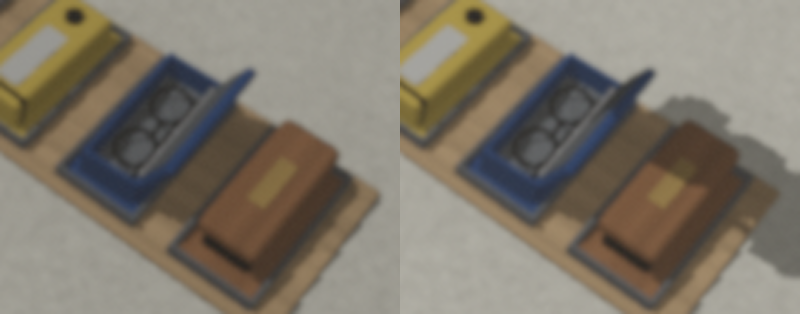

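```bash
python3 - <<'E'
from h import *
st();plan((505,353,110),5)
E
```

```text
t 4.75 p [548.  252.3 190.7] yaw 5.12 tilt 0.09 w 17.2 gf 0.0 F [ 0.4 -0.3 -0.9] q [ 0.08  0.38 -0.76  1.5   0.27  1.36 -2.17]
-0.0005 -0.0015 0.0021 -0.0340 -0.1041 0.0807  steps 2.7 0.0
```

Call:
play_rows:
  increments: "0 0 0 -0.034 -0.104 0 0;0 0 0 -0.034 -0.104 0 0;0 0 0 -0.034 -0.104 0.05 0;0 0 0 -0.034 -0.104 0.1 0;0 0 0 -0.034 -0.104 0.138 0;0 0 0 -0.034 -0.104 0.138 0;0 0 0 -0.034 -0.104 0.138 0;0 0 0 -0.034 -0.104 0.138 0"

```text
time: 5.55
ee_pos: [0.5051, 0.3539, 0.0543]
eef_rot: [0.999, 0.045, 0.001, -0.001]
ft_force: [0.1, 0.1, 0.1]
width: 0.0005
grip_force: 0.0
```

```bash
cat > snap.py <<'E'
from h import *
import sys
st(); c=shot('scene'); np.save(f'pics/{sys.argv[1]}.npy',c,allow_pickle=True)
E
python3 snap.py a0
```

```text
t 5.55 p [505.1 353.9  54.3] yaw 5.15 tilt 0.17 w 0.5 gf 0.0 F [0.1 0.1 0.1] q [-0.12  0.54 -0.74  1.61  0.39  1.14 -2.44]
```

Call:
play_rows:
  increments: "0 0 0 0 0.01 0 0;0 0 0 0 0.02 0 0;0 0 0 0 0.025 0 0;0 0 0 0 0.03 0 0;0 0 0 0 0.035 0 0;0 0 0 0 0.04 0 0;0 0 0 0 0.04 0 0"

```text
time: 6.3
ee_pos: [0.5081, 0.3122, 0.0519]
eef_rot: [0.999, 0.044, 0.0, 0.0]
ft_force: [-0.1, -0.3, -0.2]
width: 0.0005
grip_force: 0.0
```

```bash
python3 snap.py a1
```

```text
t 6.3 p [508.1 312.2  51.9] yaw 5.1 tilt 0.03 w 0.5 gf 0.0 F [-0.1 -0.3 -0.2] q [-0.04  0.5  -0.75  1.67  0.37  1.12 -2.37]
```

Call:
play_rows:
  increments: "0 0 0 0 0.005 0 0;0 0 0 0 0.01 0 0;0 0 0 0 0.015 0 0;0 0 0 0 0.02 0 0;0 0 0 0 0.02 0 0"

```text
time: 6.85
ee_pos: [0.51, 0.292, 0.0519]
eef_rot: [0.999, 0.044, 0.0, 0.0]
ft_force: [0.8, -0.2, -0.0]
width: 0.0005
grip_force: 0.0
```

```bash
python3 snap.py a2; python3 - <<'E'
import numpy as np,cv2
I=[cv2.resize(np.load(f'pics/a{i}.npy',allow_pickle=True).item()['color'][250:390,380:500,::-1],None,fx=2.2,fy=2.2,interpolation=cv2.INTER_CUBIC) for i in range(3)]
cv2.imwrite('pics/a.png',np.hstack(I))
E
```

```text
t 6.85 p [510.  292.   51.9] yaw 5.08 tilt 0.04 w 0.5 gf 0.0 F [ 0.8 -0.2 -0. ] q [-0.    0.48 -0.75  1.69  0.36  1.11 -2.34]
```

View pics/a.png

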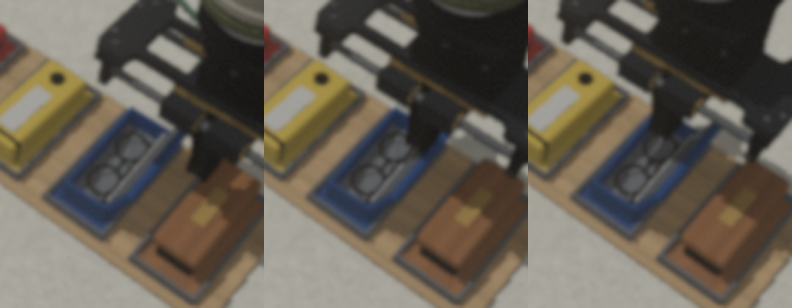

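```bash
python3 - <<'E'
from h import *
for i,p in((1,(.508,.312,.052)),(2,(.51,.292,.052))):
    c=np.load(f'pics/a{i}.npy',allow_pickle=True).item()
    q=np.linalg.inv(c['W'])@np.r_[p,1]; q=q[:2]/q[2]; q*=1+c['k1']*(q@q)
    print((q*c['fx']+[c['cx'],c['cy']]).round(1), ((q*c['fx']+[c['cx'],c['cy']]-[380,250])*2.2+[264*i,0]).round())
c=np.load('pics/a2.npy',allow_pickle=True).item()
cv2.imwrite('pics/a2.png',np.hstack([cv2.resize(np.load(f'pics/a{i}.npy',allow_pickle=True).item()['color'][285:360,400:470,::-1],(400,428),interpolation=cv2.INTER_CUBIC) for i in (1,2)]))
E
```

```text
[448.6 322.6] [415. 160.]
[439.4 316.6] [659. 147.]
```

View pics/a2.png

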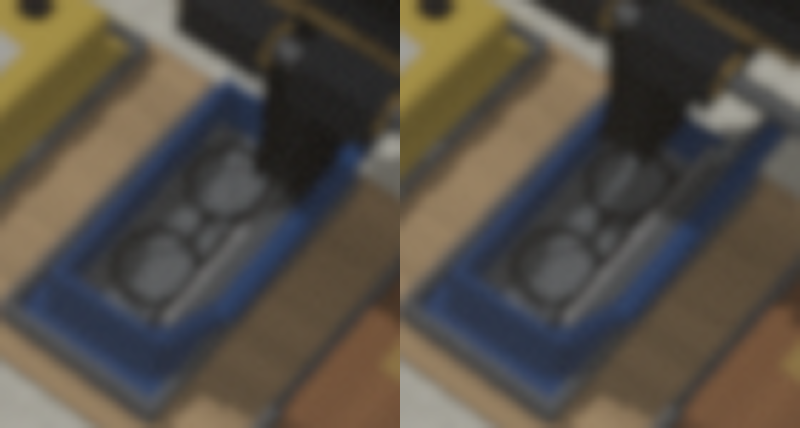

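```bash
python3 - <<'E'
from h import *
st(); c=shot('wrist'); np.save('pics/w3.npy',c,allow_pickle=True)
cv2.imwrite('pics/w3.png',cv2.convertScaleAbs(cv2.resize(c['color'][100:350,150:470,::-1],None,fx=2.4,fy=2.4,interpolation=cv2.INTER_CUBIC),alpha=1.6))
E
```

```text
t 6.9 p [509.9 292.6  52.1] yaw 5.1 tilt 0.02 w 0.4 gf 0.0 F [-0.  -0.  -0.5] q [-0.    0.48 -0.75  1.69  0.36  1.11 -2.34]
```

View pics/w3.png

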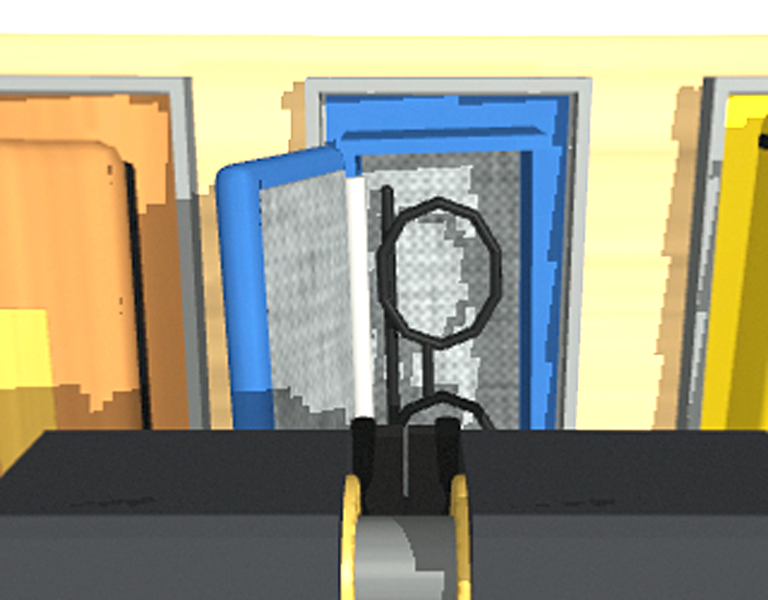

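Call:
play_rows:
  increments: "0 0 0 0 0 -0.05 0;0 0 0 -0.003 -0.04 -0.05 0;0 0 0 -0.005 -0.062 -0.04 0;0 0 0 -0.005 -0.062 -0.02 0;0 0 0 -0.005 -0.062 0.004 0;0 0 0 -0.005 -0.062 0.004 0;0 0 0 -0.005 -0.062 0.004 0"

```text
time: 7.65
ee_pos: [0.4989, 0.3546, 0.0484]
eef_rot: [0.999, 0.045, -0.0, -0.0]
ft_force: [-0.1, -0.4, 1.5]
width: 0.0007
grip_force: 0.0
```

```bash
cat > lid.py <<'E'
from h import *
import sys
st(); c=shot('wrist'); np.save(f'pics/{sys.argv[1]}.npy',c,allow_pickle=True)
H,S,V=np.moveaxis(hsv(c),2,0); m=(H>100)&(H<125)&(S>120)
for v in(185,215,245,270):
    x=np.flatnonzero(m[v]); 
    runs=np.split(x,np.flatnonzero(np.diff(x)>2)+1)
    print(v,[(r[0],r[-1]) for r in runs if len(r)>1])
E
python3 lid.py l0
```

```text
t 7.65 p [498.9 354.6  48.4] yaw 5.16 tilt 0.03 w 0.7 gf 0.0 F [-0.1 -0.4  1.5] q [-0.12  0.54 -0.75  1.63  0.4   1.13 -2.45]
185 [(np.int64(392), np.int64(410)), (np.int64(487), np.int64(510))]
215 [(np.int64(391), np.int64(409)), (np.int64(485), np.int64(506))]
245 [(np.int64(391), np.int64(408)), (np.int64(483), np.int64(504))]
270 [(np.int64(390), np.int64(407)), (np.int64(481), np.int64(501))]
```

Call:
play_rows:
  increments: "0 0 0 0 0.01 0 0;0 0 0 0 0.02 0 0;0 0 0 0 0.02 0 0"

```text
time: 8.0
ee_pos: [0.5021, 0.3321, 0.0485]
eef_rot: [0.999, 0.044, 0.001, 0.001]
ft_force: [0.3, -0.5, -0.2]
width: 0.0001
grip_force: 0.0
```

```bash
python3 lid.py l1
```

```text
t 8.0 p [502.1 332.1  48.5] yaw 4.99 tilt 0.1 w 0.1 gf 0.0 F [ 0.3 -0.5 -0.2] q [-0.08  0.52 -0.75  1.66  0.39  1.12 -2.41]
185 [(np.int64(336), np.int64(354)), (np.int64(444), np.int64(461))]
215 [(np.int64(337), np.int64(354)), (np.int64(442), np.int64(460))]
245 [(np.int64(337), np.int64(354)), (np.int64(441), np.int64(458))]
270 [(np.int64(338), np.int64(354)), (np.int64(440), np.int64(456))]
```

Call:
play_rows:
  increments: "0 0 0 0 0.005 0 0;0 0 0 0 0.01 0 0;0 0 0 0 0.01 0 0"

```text
time: 8.35
ee_pos: [0.5021, 0.3237, 0.048]
eef_rot: [0.999, 0.045, 0.0, 0.0]
ft_force: [0.0, 0.3, 0.6]
width: 0.0006
grip_force: 0.0
```

```bash
python3 lid.py l2
```

```text
t 8.35 p [502.1 323.7  48. ] yaw 5.1 tilt 0.04 w 0.6 gf 0.0 F [0.  0.3 0.6] q [-0.06  0.51 -0.75  1.67  0.38  1.11 -2.4 ]
185 [(np.int64(316), np.int64(334)), (np.int64(428), np.int64(444))]
215 [(np.int64(317), np.int64(334)), (np.int64(427), np.int64(443))]
245 [(np.int64(318), np.int64(335)), (np.int64(426), np.int64(441))]
270 [(np.int64(319), np.int64(335)), (np.int64(425), np.int64(440))]
```

Call:
play_rows:
  increments: "0 0 0 0 0.005 0 0;0 0 0 0 0.01 0 0;0 0 0 0 0.01 0 0"

```text
time: 8.7
ee_pos: [0.503, 0.3136, 0.0479]
eef_rot: [0.999, 0.044, 0.0, 0.0]
ft_force: [-0.2, -0.4, 0.2]
width: 0.0003
grip_force: 0.0
```

```bash
python3 lid.py l3
```

```text
t 8.7 p [503.  313.6  47.9] yaw 5.09 tilt 0.04 w 0.3 gf 0.0 F [-0.2 -0.4  0.2] q [-0.04  0.5  -0.75  1.68  0.37  1.11 -2.38]
185 [(np.int64(291), np.int64(309)), (np.int64(409), np.int64(425))]
215 [(np.int64(293), np.int64(310)), (np.int64(408), np.int64(423))]
245 [(np.int64(294), np.int64(311)), (np.int64(407), np.int64(421))]
270 [(np.int64(295), np.int64(312)), (np.int64(406), np.int64(420))]
```

```bash
python3 - <<'E'
from h import *
c=np.load('pics/l3.npy',allow_pickle=True).item()
cv2.imwrite('pics/l3c.png',cv2.convertScaleAbs(cv2.resize(c['color'][235:345,240:400,::-1],None,fx=5,fy=5,interpolation=cv2.INTER_CUBIC),alpha=2.2,beta=15))
E
```

```text
(no output)
```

View pics/l3c.png

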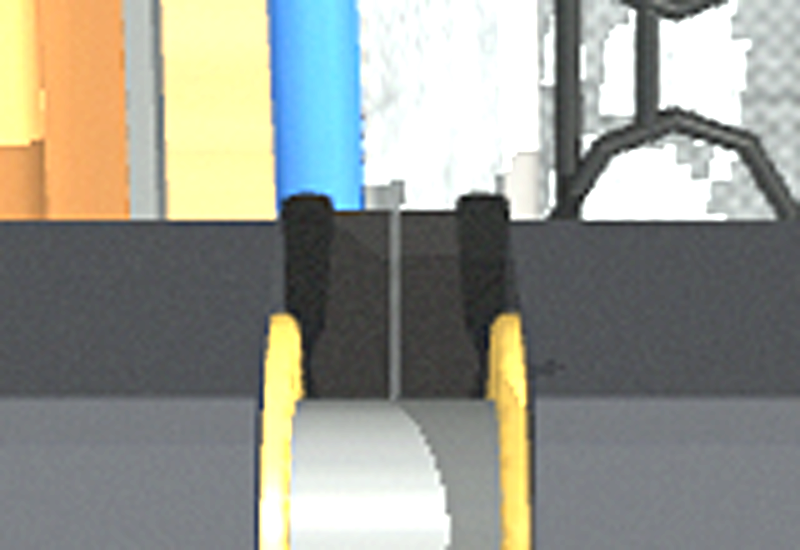

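```bash
python3 - <<'E'
from h import *
plan((415,260,120),5)
E
```

```text
0.0003 -0.0001 0.0018 -0.0924 0.0461 -0.0720  steps 2.5 0.0
```

Call:
play_rows:
  increments: "0 0 0 0 0 -0.05 0;0 0 0 -0.04 0.02 -0.072 0;0 0 0 -0.092 0.046 -0.06 0;0 0 0 -0.092 0.046 -0.02 0;0 0 0 -0.092 0.046 0.018 0;0 0 0 -0.092 0.046 0.018 0;0 0 0 -0.092 0.046 0.018 0"

```text
time: 9.45
ee_pos: [0.4151, 0.2612, 0.0307]
eef_rot: [0.999, 0.045, -0.0, -0.0]
ft_force: [-0.8, -0.2, 0.8]
width: 0.0004
grip_force: 0.0
```

Call:
play_rows:
  increments: "0 0 0 0 0 0.004 0;0 0 0 0 0 0.008 0;0 0 0 0 0 0.012 0;0 0 0 0 0 0.014 0;0 0 0 0 0 0.014 0"

```text
time: 9.95
ee_pos: [0.4151, 0.2605, 0.0158]
eef_rot: [0.999, 0.045, -0.0, 0.0]
ft_force: [0.1, -1.2, -0.7]
width: 0.0005
grip_force: 0.0
```

Call:
play_rows:
  increments: "0 0 0 0 0 0.002 0;0 0 0 0 0 0.004 0;0 0 0 0 0 0.006 0;0 0 0 0 0 0.008 0;0 0 0 0 0 0.008 0"

```text
time: 10.45
ee_pos: [0.415, 0.2605, 0.0077]
eef_rot: [0.999, 0.045, -0.0, 0.0]
ft_force: [0.4, -0.1, 0.5]
width: 0.0006
grip_force: 0.0
```

Call:
play_rows:
  increments: "0 0 0 0 0 0.002 0;0 0 0 0 0 0.004 0;0 0 0 0 0 0.006 0;0 0 0 0 0 0.007 0;0 0 0 0 0 0.007 0"

```text
time: 10.95
ee_pos: [0.4151, 0.2605, 0.0008]
eef_rot: [0.999, 0.045, -0.0, 0.0]
ft_force: [-0.5, 0.1, 0.2]
width: 0.0004
grip_force: 0.0
```

Call:
play_rows:
  increments: "0 0 0 0 0 0.002 0;0 0 0 0 0 0.004 0;0 0 0 0 0 0.004 0"

```text
time: 11.25
ee_pos: [0.415, 0.2605, -0.0033]
eef_rot: [0.999, 0.045, -0.0, 0.0]
ft_force: [0.3, 0.6, 0.0]
width: 0.0003
grip_force: 0.0
```

Call:
play_rows:
  increments: "0 0 0 0 0 0.002 0;0 0 0 0 0 0.004 0;0 0 0 0 0 0.006 0;0 0 0 0 0 0.006 0"

```text
time: 11.65
ee_pos: [0.415, 0.2604, -0.0093]
eef_rot: [0.999, 0.045, -0.0, 0.0]
ft_force: [-0.1, -0.5, 0.1]
width: 0.0003
grip_force: 0.0
```

Call:
play_rows:
  increments: "0 0 0 0 0 0.002 0;0 0 0 0 0 0.004 0;0 0 0 0 0 0.004 0"

```text
time: 11.95
ee_pos: [0.415, 0.2604, -0.0133]
eef_rot: [0.999, 0.045, -0.0, 0.0]
ft_force: [0.0, 0.2, 0.1]
width: 0.0004
grip_force: 0.0
```

Call:
play_rows:
  increments: "0 0 0 0 0 0.001 0;0 0 0 0 0 0.002 0;0 0 0 0 0 0.003 0;0 0 0 0 0 0.003 0"

```text
time: 12.35
ee_pos: [0.4151, 0.2605, -0.0161]
eef_rot: [0.999, 0.045, -0.0, 0.0]
ft_force: [0.0, -0.9, -0.1]
width: 0.0007
grip_force: 0.0
```

Call:
play_rows:
  increments: "0 0 0 0 0 0.001 0;0 0 0 0 0 0.002 0;0 0 0 0 0 0.002 0"

```text
time: 12.65
ee_pos: [0.4151, 0.2605, -0.0181]
eef_rot: [0.999, 0.045, -0.0, 0.0]
ft_force: [0.2, 1.2, -0.9]
width: 0.0002
grip_force: 0.0
```

Call:
play_rows:
  increments: "0 0 0 0 0 0.001 0;0 0 0 0 0 0.002 0;0 0 0 0 0 0.002 0"

```text
time: 12.95
ee_pos: [0.4151, 0.2605, -0.0201]
eef_rot: [0.999, 0.045, -0.0, 0.0]
ft_force: [-0.2, -0.0, -0.2]
width: 0.0005
grip_force: 0.0
```

Call:
play_rows:
  increments: "0 0 0 0 0 0.001 0;0 0 0 0 0 0.002 0;0 0 0 0 0 0.002 0"

```text
time: 13.25
ee_pos: [0.4151, 0.2605, -0.0222]
eef_rot: [0.999, 0.045, -0.0, 0.0]
ft_force: [-0.3, -0.5, 0.3]
width: 0.0005
grip_force: 0.0
```

Call:
play_rows:
  increments: "0 0 0 0 0 0.001 0;0 0 0 0 0 0.002 0;0 0 0 0 0 0.002 0"

```text
time: 13.55
ee_pos: [0.4151, 0.2605, -0.0241]
eef_rot: [0.999, 0.045, -0.0, 0.0]
ft_force: [0.1, -1.3, 0.5]
width: 0.0004
grip_force: 0.0
```

Call:
play_rows:
  increments: "0 0 0 0 0 0.001 0;0 0 0 0 0 0.002 0;0 0 0 0 0 0.002 0"

```text
time: 13.85
ee_pos: [0.4152, 0.2606, -0.026]
eef_rot: [0.999, 0.045, 0.0, 0.0]
ft_force: [0.8, -0.9, 1.4]
width: 0.0004
grip_force: 0.5
```

Call:
play_rows:
  increments: "0 0 0 0 0 0.001 0;0 0 0 0 0 0.002 0;0 0 0 0 0 0.002 0"

```text
time: 14.15
ee_pos: [0.4153, 0.2605, -0.0262]
eef_rot: [0.999, 0.045, 0.0, 0.001]
ft_force: [-9.5, -8.2, 33.5]
width: 0.0005
grip_force: 16.8
```

Call:
play_rows:
  increments: "0 0 0 0 0 -0.05 0;0 0 0 0 0 -0.1 0;0 0 0 0.04 -0.04 -0.12 0;0 0 0 0.08 -0.08 -0.12 0;0 0 0 0.08 -0.1 -0.12 0;0 0 0 0.08 -0.1 -0.12 0"

```text
time: 14.75
ee_pos: [0.4854, 0.3718, 0.0919]
eef_rot: [0.999, 0.046, -0.0, -0.002]
ft_force: [-1.2, 0.4, -0.3]
width: 0.0005
grip_force: 0.0
```

```bash
python3 - <<'E'
from h import *
st();plan((505,353,24),5)
E
```

```text
t 14.75 p [485.4 371.8  91.9] yaw 5.33 tilt 0.19 w 0.5 gf 0.0 F [-1.2  0.4 -0.3] q [-0.11  0.5  -0.8   1.59  0.38  1.21 -2.47]
-0.0033 0.0006 0.0057 0.0178 0.0207 0.0678  steps 1.5 0.0
```

Call:
play_rows:
  increments: "0 0 0 0.018 0.02 0.02 0;0 0 0 0.018 0.02 0.05 0;0 0 0 0.018 0.02 0.067 0;0 0 0 0.018 0.02 0.067 0;0 0 0 0.018 0.02 0.067 0"

```text
time: 15.25
ee_pos: [0.5052, 0.3497, 0.0257]
eef_rot: [0.999, 0.045, -0.0, -0.0]
ft_force: [0.0, -0.0, 1.2]
width: 0.0004
grip_force: 0.0
```

```bash
python3 lid.py l4
```

```text
t 15.25 p [505.2 349.7  25.7] yaw 5.2 tilt 0.03 w 0.4 gf 0.0 F [ 0.  -0.   1.2] q [-0.1   0.58 -0.76  1.64  0.43  1.1  -2.46]
185 [(np.int64(387), np.int64(415)), (np.int64(494), np.int64(520))]
215 [(np.int64(386), np.int64(406)), (np.int64(492), np.int64(517))]
245 [(np.int64(386), np.int64(406)), (np.int64(489), np.int64(514))]
270 [(np.int64(385), np.int64(405)), (np.int64(487), np.int64(511))]
```

Call:
play_rows:
  increments: "0 0 0 0 0.01 0 0;0 0 0 0 0.02 0 0;0 0 0 0 0.03 0 0;0 0 0 0 0.035 0 0;0 0 0 0 0.035 0 0"

```text
time: 15.8
ee_pos: [0.5094, 0.3126, 0.0251]
eef_rot: [0.999, 0.044, 0.0, 0.0]
ft_force: [0.1, 0.2, 1.1]
width: 0.0007
grip_force: 0.0
```

```bash
python3 lid.py l5
```

```text
t 15.8 p [509.4 312.6  25.1] yaw 5.04 tilt 0.05 w 0.7 gf 0.0 F [0.1 0.2 1.1] q [-0.03  0.54 -0.76  1.69  0.42  1.08 -2.4 ]
185 [(np.int64(324), np.int64(385)), (np.int64(415), np.int64(434))]
215 [(np.int64(324), np.int64(386)), (np.int64(414), np.int64(432))]
245 [(np.int64(324), np.int64(385)), (np.int64(414), np.int64(430))]
270 [(np.int64(323), np.int64(385)), (np.int64(413), np.int64(428))]
```

Call:
play_rows:
  increments: "0 0 0 0 0.01 0 0;0 0 0 0 0.02 0 0;0 0 0 0 0.03 0 0;0 0 0 0 0.038 0 0;0 0 0 0 0.038 0 0;0 0 0 0 0.038 0.004 0;0 0 0 0 0.038 0.008 0;0 0 0 0 0.038 0.008 0"

```text
time: 16.65
ee_pos: [0.5115, 0.2765, 0.0162]
eef_rot: [0.999, 0.045, -0.001, 0.0]
ft_force: [0.3, -0.8, -0.1]
width: 0.0003
grip_force: 0.0
```

```bash
python3 lid.py l6; python3 - <<'E'
from h import *
plan((560,240,180),5)
E
```

```text
t 16.65 p [511.5 276.5  16.2] yaw 5.18 tilt 0.06 w 0.3 gf 0.0 F [ 0.3 -0.8 -0.1] q [ 0.04  0.52 -0.76  1.73  0.41  1.05 -2.35]
185 [(np.int64(250), np.int64(362))]
215 [(np.int64(252), np.int64(361))]
245 [(np.int64(254), np.int64(360))]
270 [(np.int64(256), np.int64(359))]
0.0000 0.0007 0.0033 0.0447 0.0409 -0.1635  steps 3.5 0.0
```

Call:
play_rows:
  increments: "0 0 0 0 0 -0.05 0;0 0 0 0 0 -0.1 0;0 0 0 0.045 0.02 -0.14 0.7;0 0 0 0.045 0.02 -0.164 0.7;0 0 0 0.045 0.02 -0.164 0.7;0 0 0 0.045 0.02 -0.164 0.7"

```text
time: 17.3
ee_pos: [0.5587, 0.261, 0.1812]
eef_rot: [0.999, 0.045, 0.0, -0.0]
ft_force: [-0.4, 1.1, -0.0]
width: 0.0247
grip_force: 0.0
```

```bash
python3 - <<'E'
from h import *
st(); c=shot('wrist'); np.save('pics/w4.npy',c,allow_pickle=True)
H,S,V=np.moveaxis(hsv(c),2,0); m=((H>100)&(H<125)&(S>120)).astype(np.uint8)
x0,y0,w,h=cv2.boundingRect(m[:278]); print('bbox',x0,y0,w,h)
# column/row profiles of brightness through the case to separate lid top, tub rim, tray floor
for v in(y0+40,y0+70): print(v,[(u,int(V[v,u])) for u in range(x0-4,x0+w+4,2)])
u=x0+w//2; print(u,[(v,int(V[v,u])) for v in range(y0-4,y0+40,2)])
E
```

```text
t 17.3 p [558.7 261.  181.2] yaw 5.16 tilt 0.04 w 24.7 gf 0.0 F [-0.4  1.1 -0. ] q [ 0.09  0.43 -0.8   1.47  0.31  1.37 -2.21]
bbox 205 188 269 90
228 [(201, 146), (203, 126), (205, 91), (207, 36), (209, 153), (211, 144), (213, 142), (215, 141), (217, 84), (219, 112), (221, 109), (223, 68), (225, 190), (227, 183), (229, 184), (231, 183), (233, 184), (235, 183), (237, 183), (239, 184), (241, 183), (243, 184), (245, 189), (247, 121), (249, 123), (251, 127), (253, 68), (255, 64), (257, 60), (259, 89), (261, 70), (263, 113), (265, 130), (267, 129), (269, 129), (271, 129), (273, 129), (275, 129), (277, 130), (279, 129), (281, 130), (283, 130), (285, 130), (287, 128), (289, 129), (291, 129), (293, 129), (295, 129), (297, 129), (299, 130), (301, 130), (303, 130), (305, 130), (307, 120), (309, 129), (311, 91), (313, 127), (315, 130), (317, 78), (319, 71), (321, 112), (323, 106), (325, 181), (327, 180), (329, 180), (331, 179), (333, 178), (335, 178), (337, 178), (339, 178), (341, 178), (343, 178), (345, 182), (347, 113), (349, 116), (351, 117), (353, 80), (355, 114), (357, 68), (359, 131), (3
[... 1907 characters left out ...]
5, 193), (407, 194), (409, 195), (411, 194), (413, 195), (415, 193), (417, 194), (419, 48), (421, 104), (423, 107), (425, 179), (427, 179), (429, 179), (431, 179), (433, 179), (435, 179), (437, 179), (439, 178), (441, 178), (443, 149), (445, 115), (447, 116), (449, 119), (451, 51), (453, 52), (455, 113), (457, 87), (459, 120), (461, 120), (463, 119), (465, 119), (467, 120), (469, 58), (471, 16), (473, 86), (475, 83), (477, 97)]
339 [(184, 174), (186, 180), (188, 184), (190, 183), (192, 189), (194, 189), (196, 187), (198, 181), (200, 176), (202, 164), (204, 168), (206, 174), (208, 174), (210, 178), (212, 180), (214, 178), (216, 179), (218, 177), (220, 175), (222, 178), (224, 183), (226, 186)]
```

```bash
python3 - <<'E'
from h import *
c=np.load('pics/w4.npy',allow_pickle=True).item()
print('lid',toworld(c,[(263,228),(311,228),(265,258),(309,258)],.041)[:,:2].round(4))
print('rim R',toworld(c,[(317,228),(319,258)],.033)[:,:2].round(4))
print('trayfloor x edges, tray outer',toworld(c,[(325,228),(324,258),(247,228)],.016)[:,:2].round(4))
H,S,V=np.moveaxis(hsv(c),2,0)
for u in(275,290,300): print(u,[(v,int(H[v,u]),int(S[v,u]),int(V[v,u])) for v in range(176,216,2)])
print(toworld(c,[(290,v) for v in(190,196,200,204)],.041)[:,:2].round(3))
E
```

```text
lid [[0.5418 0.3035]
 [0.5452 0.2653]
 [0.5167 0.3005]
 [0.5199 0.2648]]
rim R [[0.5436 0.2604]
 [0.518  0.2564]]
trayfloor x edges, tray outer [[0.5399 0.2532]
 [0.5128 0.2515]
 [0.5339 0.32  ]]
275 [(176, 19, 109, 182), (178, 19, 108, 180), (180, 19, 112, 169), (182, 18, 108, 146), (184, 70, 9, 88), (186, 60, 7, 111), (188, 107, 206, 78), (190, 106, 179, 128), (192, 106, 177, 128), (194, 106, 181, 127), (196, 107, 179, 114), (198, 106, 177, 75), (200, 106, 186, 74), (202, 106, 177, 131), (204, 107, 179, 97), (206, 106, 179, 124), (208, 107, 179, 128), (210, 106, 179, 128), (212, 107, 179, 128), (214, 106, 181, 128)]
290 [(176, 19, 109, 182), (178, 19, 109, 182), (180, 19, 111, 167), (182, 18, 110, 148), (184, 70, 9, 89), (186, 53, 9, 112), (188, 107, 143, 127), (190, 107, 177, 130), (192, 107, 178, 126), (194, 107, 179, 128), (196, 106, 182, 87), (198, 107, 186, 74), (200, 107, 179, 74), (202, 106, 180, 130), (204, 107, 174, 107), (206, 107, 177, 125), (208, 107, 180, 130), (210, 106, 178, 129), (212, 107, 177, 128), (214, 106, 177, 128)]
300 [(176, 19, 108, 181), (178, 19, 109, 182), (180, 19, 113, 167), (182, 19, 117, 175), (184, 70, 9, 88), (186, 60, 7, 112), (188, 107, 130, 86), (190, 106, 181, 131), (192, 106, 177, 127), (194, 106, 178, 129), (196, 107, 193, 70), (198, 106, 190, 74), (200, 106, 178, 73), (202, 106, 182, 130), (204, 107, 179, 111), (206, 107, 178, 126), (208, 106, 180, 129), (210, 106, 178, 129), (212, 107, 178, 130), (214, 107, 177, 130)]
[[0.574 0.284]
 [0.57  0.284]
 [0.566 0.284]
 [0.563 0.283]]
```

```bash
python3 - <<'E'
from h import *
st();plan((511,281,-7),5.3)
E
```

```text
t 17.35 p [558.  260.8 180.2] yaw 5.2 tilt 0.06 w 29.0 gf 0.0 F [-1.2 -1.  -0.2] q [ 0.09  0.43 -0.8   1.47  0.31  1.37 -2.21]
0.0002 0.0010 -0.0018 -0.0448 -0.0244 0.1873  steps 3.9 0.0
```

Call:
play_rows:
  increments: "0 0 0 -0.045 -0.024 0.02 0.7;0 0 0 -0.045 -0.024 0.06 0.7;0 0 0 -0.045 -0.024 0.1 0.7;0 0 0 -0.045 -0.024 0.12 0.7;0 0 0 -0.045 -0.024 0.12 0.7;0 0 0 -0.045 -0.024 0.12 0.7"
  grip_force: 25

```text
time: 17.95
ee_pos: [0.511, 0.2807, 0.061]
eef_rot: [0.999, 0.045, -0.001, 0.0]
ft_force: [0.4, 0.1, 1.2]
width: 0.0607
grip_force: 0.0
```

```bash
python3 - <<'E'
from h import *
st();plan((511,281,-7),5.3)
E
```

```text
t 17.95 p [511.  280.7  61. ] yaw 5.2 tilt 0.06 w 60.7 gf 0.0 F [0.4 0.1 1.2] q [ 0.05  0.47 -0.79  1.7   0.37  1.13 -2.32]
0.0000 0.0011 -0.0017 0.0001 -0.0004 0.0680  steps 1.4 0.0
```

Call:
play_rows:
  increments: "0 0 0 0 0 0.03 0.7;0 0 0 0 0 0.055 0.7;0 0 0 0 0 0.068 0.7;0 0 0 0 0 0.068 0.7;0 0 0 0 0 0.068 0.7"

```text
time: 18.45
ee_pos: [0.5124, 0.281, -0.0056]
eef_rot: [0.999, 0.045, 0.001, -0.0]
ft_force: [0.1, 0.7, -0.3]
width: 0.061
grip_force: 0.0
```

Call:
play_rows:
  increments: "0 0 0 0 0 0 0;0 0 0 0 0 0 0;0 0 0 0 0 0 0;0 0 0 0 0 0 0;0 0 0 0 0 0 0"

```text
time: 18.95
ee_pos: [0.5123, 0.2809, -0.0062]
eef_rot: [0.999, 0.045, 0.001, -0.0]
ft_force: [-1.1, 1.0, 5.4]
width: 0.042
grip_force: 25.0
```

Call:
play_rows:
  increments: "0 0 0 0 0 -0.03 0;0 0 0 0 0 -0.08 0;0 0 0 0 0 -0.12 0;0 0 0 0 0.02 -0.12 0;0 0 0 0 0.06 -0.12 0;0 0 0 0 0.1 -0.12 0;0 0 0 0 0.15 -0.12 0;0 0 0 0 0.2 -0.12 0"

```text
time: 19.75
ee_pos: [0.5292, 0.0792, 0.1128]
eef_rot: [0.999, 0.045, -0.0, 0.0]
ft_force: [1.0, -0.9, -1.5]
width: 0.0421
grip_force: 25.0
```

```bash
python3 - <<'E'
from h import *
st();plan((568.5,-275.1,115),9.6)
E
```

```text
t 19.75 p [529.2  79.2 112.8] yaw 5.18 tilt 0.04 w 42.1 gf 25.0 F [ 1.  -0.9 -1.5] q [ 0.44  0.29 -0.77  1.77  0.22  1.17 -1.88]
0.0004 0.0005 -0.0772 0.0072 0.3564 -0.0021  steps 7.1 0.5
```

Call:
play_rows:
  increments: "0 0 -0.077 0.007 0.05 -0.002 0;0 0 -0.077 0.007 0.1 -0.002 0;0 0 -0.077 0.007 0.15 -0.002 0;0 0 -0.077 0.007 0.2 -0.002 0;0 0 -0.077 0.007 0.25 -0.002 0;0 0 -0.077 0.007 0.3 -0.002 0;0 0 -0.077 0.007 0.34 -0.002 0;0 0 -0.077 0.007 0.356 -0.002 0"

```text
time: 20.55
ee_pos: [0.5669, -0.2785, 0.114]
eef_rot: [0.997, 0.08, -0.001, 0.001]
ft_force: [0.2, -0.6, -2.3]
width: 0.0414
grip_force: 25.0
```

Call:
play_rows:
  increments: "0 0 0 0 0 0 0;0 0 0 0 0 0 0"

```text
time: 20.75
ee_pos: [0.5685, -0.2716, 0.1146]
eef_rot: [0.996, 0.084, -0.0, -0.001]
ft_force: [1.2, 0.4, -1.9]
width: 0.0419
grip_force: 25.0
```

```bash
python3 - <<'E'
from h import *
st();plan((568.5,-275.1,-9),9.6)
c=shot('wrist'); np.save('pics/w5.npy',c,allow_pickle=True); cv2.imwrite('pics/w5.png',c['color'][:,:,::-1])
g=cv2.cvtColor(c['color'],cv2.COLOR_RGB2GRAY)
E
```

```text
t 20.75 p [ 568.5 -271.6  114.6] yaw 9.6 tilt 0.08 w 41.9 gf 25.0 F [ 1.2  0.4 -1.9] q [ 0.82  0.46 -0.59  1.52  0.27  1.24 -1.21]
-0.0013 0.0004 -0.0001 -0.0006 0.0036 0.1236  steps 2.5 0.0
```

View pics/w5.png

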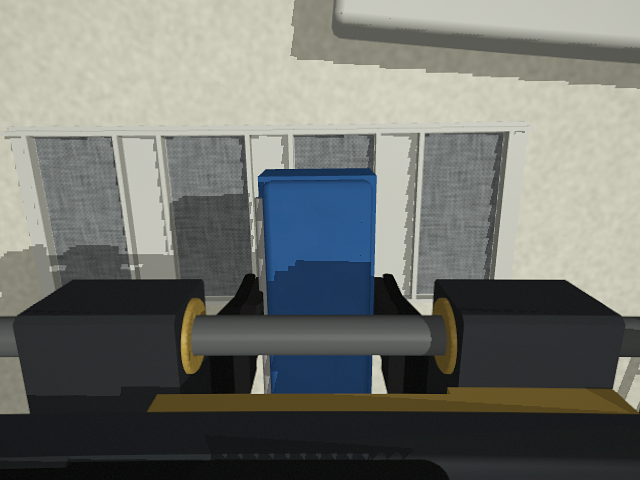

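```bash
python3 - <<'E'
from h import *
c=np.load('pics/w5.npy',allow_pickle=True).item()
g=cv2.cvtColor(c['color'],cv2.COLOR_RGB2GRAY).astype(int)
B=R.from_euler('z',9.6,degrees=True).as_matrix()[:2,:2]; o=np.array([.5612,-.2317])
def loc(px,z): return ((toworld(c,px,z)[:,:2]-o)@B*1000).round(1)
print('outer far corners',loc([(5,131),(527,125)],.012))
# dark floor runs along rows
for v in(150,165,180):
    d=np.flatnonzero(cv2.medianBlur(g.astype(np.uint8),5)[v]<150); r=np.split(d,np.flatnonzero(np.diff(d)>3)+1)
    r=[q for q in r if len(q)>30]; print(v,[(q[0],q[-1],loc([(q[0],v),(q[-1],v)],.008)[:,1].tolist()) for q in r])
E
```

```text
outer far corners [[  62.4  164.9]
 [  66.9 -178.1]]
150 [(np.int64(29), np.int64(113), [154.4, 98.6]), (np.int64(163), np.int64(245), [65.0, 9.3]), (np.int64(295), np.int64(374), [-24.8, -78.8]), (np.int64(424), np.int64(506), [-112.8, -168.1])]
165 [(np.int64(32), np.int64(115), [154.3, 98.6]), (np.int64(164), np.int64(245), [65.3, 9.8]), (np.int64(295), np.int64(375), [-24.7, -79.8]), (np.int64(423), np.int64(505), [-112.8, -168.7])]
180 [(np.int64(35), np.int64(117), [154.1, 98.6]), (np.int64(166), np.int64(246), [64.9, 9.6]), (np.int64(258), np.int64(376), [1.2, -80.9]), (np.int64(422), np.int64(503), [-112.8, -168.5])]
```

```bash
cat > ins.py <<'E'
from h import *
B=R.from_euler('z',9.6,degrees=True).as_matrix()[:2,:2]; o=np.array([.5612,-.2317])
def meas(c,vs,th=150):
    g=cv2.medianBlur(cv2.cvtColor(c['color'],cv2.COLOR_RGB2GRAY),5)
    loc=lambda px,z:((toworld(c,px,z)[:,:2]-o)@B*1000).round(1)
    for v in vs:
        d=np.flatnonzero(g[v]<th); r=np.split(d,np.flatnonzero(np.diff(d)>3)+1)
        print(v,[(int(q[0]),int(q[-1]),loc([(q[0],v),(q[-1],v)],.008)[:,1].tolist()) for q in r if len(q)>30])
E
python3 - <<'E'
from ins import *
st(); c=shot('wrist'); meas(c,(150,165)); st()
E
```

```text
t 20.8 p [ 568.8 -270.8  114.8] yaw 9.67 tilt 0.06 w 41.5 gf 25.0 F [-0.6  0.3 -1.5] q [ 0.82  0.46 -0.6   1.52  0.27  1.24 -1.21]
150 [(30, 114, [154.7, 98.8]), (164, 246, [65.1, 9.4]), (296, 375, [-24.8, -78.7]), (425, 507, [-112.8, -168.2])]
165 [(33, 116, [154.5, 98.8]), (166, 246, [64.7, 9.9]), (296, 376, [-24.6, -79.8]), (424, 506, [-112.8, -168.7])]
t 20.85 p [ 568.9 -270.7  115. ] yaw 9.7 tilt 0.04 w 41.7 gf 25.0 F [-0.7  0.5 -1.2] q [ 0.82  0.46 -0.6   1.52  0.27  1.24 -1.21]
```

```bash
python3 - <<'E'
from ins import *
c=np.load('pics/s1.npy',allow_pickle=True).item()
g=cv2.cvtColor(c['color'],cv2.COLOR_RGB2GRAY)
k=np.zeros_like(g); k[160:260,180:330]=1
for th in(85,95,105):
  m=((g<th)&(k>0)).astype(np.uint8)
  for q in cv2.findContours(m,cv2.RETR_EXTERNAL,cv2.CHAIN_APPROX_NONE)[0]:
    if cv2.contourArea(q)<200: continue
    w=(toworld(c,q[:,0],.007)[:,:2]-o)@B*1000
    (cx,cy),s,t=cv2.minAreaRect(w.astype(np.float32)); print(th,q[:,0].mean(0).round(),'ins-frame centre',round(cx,1),round(cy,1),np.round(s,1),round(t,1))
# same for top floors
t=shot('top'); 
t=camera('top'); 
E
python3 - <<'E'
from ins import *
im=cv2.imread('pics/top0.png')[:,:,::-1].copy(); c=shot('top'); 
np.save('pics/t5.npy',c,allow_pickle=True)
g=cv2.cvtColor(im,cv2.COLOR_RGB2GRAY); k=np.zeros_like(g); k[180:275,335:500]=1
m=((g<75)&(k>0)).astype(np.uint8)
for q in cv2.findContours(m,cv2.RETR_EXTERNAL,cv2.CHAIN_APPROX_NONE)[0]:
    if cv2.contourArea(q)<200: continue
    w=(toworld(c,q[:,0],.007)[:,:2]-o)@B*1000
    (cx,cy),s,t=cv2.minAreaRect(w.astype(np.float32)); print('top',q[:,0].mean(0).round(),round(cx,1),round(cy,1),np.round(s,1),round(t,1))
H,S,V=np.moveaxis(hsv(c),2,0); print('case now',blobs(c,(H>100)&(H<125)&(S>120),.15,100,(340,500,150,290)))
E
```

```text
105 [188. 231.] ins-frame centre 147.6 -66.6 [44.2 70.6] 84.2
105 [291. 229.] ins-frame centre -1.8 120.1 [111.   48.1] 0.6
105 [260. 215.] ins-frame centre -0.5 31.6 [110.7  47.2] 1.0
105 [236. 200.] ins-frame centre 1.2 -56.4 [108.  47.] 0.8
105 [211. 187.] ins-frame centre 2.4 -144.8 [110.1  45.4] 0.1
top [363. 235.] 2.4 124.0 [119.7  55.2] 0.8
top [393. 229.] 3.6 46.3 [119.  77.] 1.0
top [436. 221.] 4.4 -52.5 [119.1  55.2] 0.7
top [472. 213.] 5.8 -141.2 [118.2  55. ] 0.7
case now [(array([450., 232.]), array([ 533. , -275.2]), array([45.4, 30.3]), -76.2)]
```

```bash
python3 - <<'E'
from ins import *
c=np.load('pics/w5.npy',allow_pickle=True).item()
g=cv2.cvtColor(c['color'],cv2.COLOR_RGB2GRAY)
loc=lambda px,z:((toworld(c,px,z)[:,:2]-o)@B*1000).round(1)
for u in(60,90,190,220,320,345,440,470):
    col=cv2.GaussianBlur(g,(7,1),0)[110:160,u].astype(int); e=int(np.argmin(np.diff(col)))+110.5
    print(u,e,loc([(u,e)],.008).tolist(), col[8:32:2].tolist())
print(c['W'][:3,3].round(3))
E
```

```text
60 136.5 [[59.1, 132.5]] [191, 192, 194, 191, 192, 194, 188, 194, 196, 136, 76, 116]
90 135.5 [[59.9, 112.6]] [198, 197, 197, 196, 196, 195, 193, 196, 196, 128, 114, 110]
190 135.5 [[60.3, 45.9]] [198, 199, 201, 200, 197, 198, 188, 198, 195, 102, 116, 124]
220 135.5 [[60.4, 25.7]] [201, 203, 204, 203, 198, 199, 188, 198, 191, 89, 115, 117]
320 134.5 [[61.2, -41.9]] [204, 204, 204, 202, 201, 197, 202, 202, 148, 68, 119, 129]
345 133.5 [[61.8, -58.8]] [202, 203, 205, 203, 201, 198, 202, 203, 128, 114, 118, 123]
440 132.5 [[62.3, -122.7]] [204, 205, 203, 203, 200, 196, 204, 169, 114, 118, 123, 120]
470 132.5 [[62.2, -142.8]] [206, 204, 203, 203, 190, 203, 205, 138, 94, 106, 108, 107]
[ 0.638 -0.261  0.303]
```

```bash
python3 - <<'E'
from h import *
plan((572.2,-282.4,-10),10.3)
E
```

```text
0.0000 -0.0002 -0.0111 0.0014 0.0113 0.1253  steps 2.5 0.1
```

Call:
play_rows:
  increments: "0 0 -0.011 0.001 0.011 0 0;0 0 -0.011 0.001 0.011 0.03 0;0 0 -0.011 0.001 0.011 0.06 0;0 0 -0.011 0.001 0.011 0.09 0;0 0 -0.011 0.001 0.011 0.1 0;0 0 -0.011 0.001 0.011 0.1 0;0 0 -0.011 0.001 0.011 0.1 0"

```text
time: 21.7
ee_pos: [0.5724, -0.284, 0.0165]
eef_rot: [0.996, 0.089, 0.001, 0.0]
ft_force: [0.4, -0.1, -1.3]
width: 0.0414
grip_force: 25.0
```

```bash
python3 - <<'E'
from h import *
st();plan((572.2,-282.4,-10.5),10.3)
E
```

```text
t 21.7 p [ 572.4 -284.    16.5] yaw 10.19 tilt 0.1 w 41.4 gf 25.0 F [ 0.4 -0.1 -1.3] q [ 0.81  0.58 -0.56  1.58  0.34  1.07 -1.23]
0.0010 -0.0015 -0.0019 0.0000 -0.0016 0.0270  steps 0.5 0.0
```

Call:
play_rows:
  increments: "0 0 0 0 -0.001 0.012 0;0 0 0 0 -0.001 0.02 0;0 0 0 0 -0.001 0.024 0;0 0 0 0 -0.001 0.0265 0;0 0 0 0 -0.001 0.0265 0;0 0 0 0 -0.001 0.0265 0"

```text
time: 22.3
ee_pos: [0.5714, -0.2825, -0.0112]
eef_rot: [0.996, 0.089, 0.0, 0.0]
ft_force: [-2.3, 0.6, 2.5]
width: 0.0417
grip_force: 25.0
```

Call:
play_rows:
  increments: "0 0 0 0 0 0 0.68;0 0 0 0 0 0 0.68;0 0 0 0 0 0 0.68;0 0 0 0 0 -0.03 0.68;0 0 0 0 0 -0.08 0.68;0 0 0 0 0 -0.12 0.68;0 0 0 0 0 -0.15 0.68;0 0 0 0 0 -0.16 0.68"

```text
time: 23.1
ee_pos: [0.573, -0.283, 0.1525]
eef_rot: [0.996, 0.089, 0.002, 0.001]
ft_force: [1.1, -0.0, -0.5]
width: 0.0592
grip_force: 0.0
```

```bash
cat > chk.py <<'E'
from h import *
st(); c=shot('wrist'); np.save('pics/chk.npy',c,allow_pickle=True)
ctr=np.array([.5643,-.2391]); B=R.from_euler('z',10.3,degrees=True).as_matrix()[:2,:2]
H,S,V=np.moveaxis(hsv(c),2,0)
def edges(m,z,rows):
    for v in rows:
        x=np.flatnonzero(m[v]); r=np.split(x,np.flatnonzero(np.diff(x)>4)+1); r=[q for q in r if len(q)>15]
        print(v,[((toworld(c,[(q[0],v),(q[-1]+1,v)],z)[:,:2]-ctr)@B*1000).round(1).tolist() for q in r])
E
python3 - <<'E'
from chk import *
edges((H>100)&(H<125)&(S>120),.028,(200,220,240,260))
m=((H>100)&(H<125)&(S>120)); m[278:]=0; y,x=np.nonzero(m); i=y.argmin(); print('top row',y.min(),((toworld(c,[(x[i],y[i])],.028)[:,:2]-ctr)@B*1000).round(1))
E
```

```text
t 23.1 p [ 573.  -283.   152.5] yaw 10.19 tilt 0.32 w 59.2 gf 0.0 F [ 1.1 -0.  -0.5] q [ 0.83  0.45 -0.6   1.46  0.26  1.31 -1.18]
200 [[[13.7, -25.9], [13.6, -65.5]]]
220 [[[-1.7, -25.6], [-1.8, -65.7]]]
240 [[[-17.4, -26.1], [-17.5, -66.0]]]
260 [[[-33.5, -25.8], [-33.7, -66.2]]]
top row 148 [[ 51.8 -38.1]]
```

```bash
python3 - <<'E'
from h import *
plan((525.4,194.7,110),5)
E
```

```text
0.0030 -0.0041 0.0904 0.0376 -0.4787 0.0409  steps 9.6 0.6
```

Call:
play_rows:
  increments: "0 0 0.09 0.038 -0.479 0.04 0.7;0 0 0.09 0.038 -0.479 0.04 0.7;0 0 0.09 0.038 -0.479 0.04 0.7;0 0 0.09 0.038 -0.479 0.04 0.7;0 0 0.09 0.038 -0.479 0.04 0.7;0 0 0.09 0.038 -0.479 0.04 0.7;0 0 0.09 0.038 -0.479 0.04 0.7;0 0 0.09 0.038 -0.479 0.04 0.7"

```text
time: 23.95
ee_pos: [0.5308, 0.1156, 0.1139]
eef_rot: [0.999, 0.044, -0.001, 0.0]
ft_force: [1.4, -0.9, 0.3]
width: 0.0608
grip_force: 0.0
```

Call:
play_rows:
  increments: "0 0 0 0.005 -0.06 0 0.7;0 0 0 0.005 -0.06 0 0.7;0 0 0 0.005 -0.06 0 0.7"

```text
time: 24.25
ee_pos: [0.5305, 0.1767, 0.1141]
eef_rot: [0.999, 0.046, -0.001, -0.0]
ft_force: [-0.7, 0.0, 0.6]
width: 0.0606
grip_force: 0.0
```

```bash
python3 - <<'E'
from h import *
st();plan((525.4,194.7,50),5);plan((525.4,194.7,-7),5)
E
```

```text
t 24.25 p [530.5 176.7 114.1] yaw 5.29 tilt 0.11 w 60.6 gf 0.0 F [-0.7  0.   0.6] q [ 0.27  0.36 -0.81  1.71  0.27  1.2  -2.08]
-0.0009 0.0018 0.0051 -0.0033 -0.0183 0.0641  steps 1.3 0.0
-0.0009 0.0018 0.0051 -0.0032 -0.0183 0.1211  steps 2.5 0.0
```

Call:
play_rows:
  increments: "0 0 0.005 -0.003 -0.018 0 0.7;0 0 0.005 -0.003 -0.018 0.03 0.7;0 0 0.005 -0.003 -0.018 0.06 0.7;0 0 0.005 -0.003 -0.018 0.06 0.7;0 0 0.005 -0.003 -0.018 0.06 0.7"

```text
time: 24.75
ee_pos: [0.5272, 0.1904, 0.0552]
eef_rot: [0.999, 0.04, -0.001, 0.0]
ft_force: [0.4, 0.2, 1.1]
width: 0.0608
grip_force: 0.0
```

```bash
python3 - <<'E'
from h import *
st();plan((525.4,194.7,-7),5)
E
```

```text
t 24.75 p [527.2 190.4  55.2] yaw 4.64 tilt 0.09 w 60.8 gf 0.0 F [0.4 0.2 1.1] q [ 0.22  0.43 -0.78  1.76  0.34  1.09 -2.17]
0.0005 0.0014 -0.0063 -0.0014 -0.0044 0.0622  steps 1.2 0.0
```

Call:
play_rows:
  increments: "0 0 -0.005 -0.001 -0.004 0.02 0.7;0 0 -0.005 -0.001 -0.004 0.05 0.7;0 0 -0.005 -0.001 -0.004 0.062 0.7;0 0 -0.005 -0.001 -0.004 0.062 0.7;0 0 -0.005 -0.001 -0.004 0.062 0.7;0 0 -0.005 -0.001 -0.004 0.062 0;0 0 -0.005 -0.001 -0.004 0.062 0;0 0 -0.005 -0.001 -0.004 0.062 0"

```text
time: 25.55
ee_pos: [0.5263, 0.196, -0.0059]
eef_rot: [0.999, 0.044, 0.001, -0.0]
ft_force: [0.4, 0.3, 0.9]
width: 0.0444
grip_force: 0.0
```

Call:
play_rows:
  increments: "0 0 0 0 0 0 0;0 0 0 0 0 0 0"

```text
time: 25.75
ee_pos: [0.5262, 0.196, -0.0061]
eef_rot: [0.999, 0.044, 0.0, 0.0]
ft_force: [-1.1, -1.3, 6.3]
width: 0.0421
grip_force: 24.8
```

Call:
play_rows:
  increments: "0 0 0 0 0 -0.03 0;0 0 0 0 0 -0.08 0;0 0 0 0 0 -0.12 0;0 0 0 0 0.02 -0.12 0;0 0 0 0 0.06 -0.12 0;0 0 0 0 0.1 -0.12 0;0 0 0 0 0.15 -0.12 0;0 0 0 0 0.2 -0.12 0"

```text
time: 26.55
ee_pos: [0.543, -0.0049, 0.1132]
eef_rot: [0.999, 0.044, -0.0, 0.0]
ft_force: [1.4, -0.1, -1.9]
width: 0.0418
grip_force: 24.8
```

```bash
python3 - <<'E'
from h import *
st();plan((556.4,-195.8,110),10.3)
E
```

```text
t 26.55 p [543.   -4.9 113.2] yaw 5.09 tilt 0.01 w 41.8 gf 24.8 F [ 1.4 -0.1 -1.9] q [ 0.56  0.3  -0.74  1.75  0.22  1.17 -1.72]
0.0002 0.0001 -0.0909 -0.0036 0.1913 0.0033  steps 3.8 0.6
```

Call:
play_rows:
  increments: "0 0 -0.091 -0.004 0.05 0 0;0 0 -0.091 -0.004 0.1 0 0;0 0 -0.091 -0.004 0.14 0 0;0 0 -0.091 -0.004 0.17 0 0;0 0 -0.091 -0.004 0.191 0.02 0;0 0 -0.091 -0.004 0.191 0.06 0;0 0 -0.091 -0.004 0.191 0.09 0;0 0 -0.091 -0.004 0.191 0.09 0"

```text
time: 27.35
ee_pos: [0.5526, -0.1931, 0.0189]
eef_rot: [0.996, 0.089, -0.004, -0.002]
ft_force: [-1.0, 0.6, -1.5]
width: 0.0421
grip_force: 24.8
```

```bash
python3 - <<'E'
from h import *
st();plan((556.4,-195.8,-10.5),10.3)
E
```

```text
t 27.35 p [ 552.6 -193.1   18.9] yaw 10.25 tilt 0.46 w 42.1 gf 24.8 F [-1.   0.6 -1.5] q [ 0.75  0.49 -0.62  1.72  0.32  1.04 -1.36]
-0.0043 0.0067 -0.0009 0.0034 0.0035 0.0294  steps 0.6 0.1
```

Call:
play_rows:
  increments: "0 0 0 0.002 0.003 0 0;0 0 0 0.002 0.003 0.01 0;0 0 0 0.002 0.003 0.015 0;0 0 0 0.002 0.003 0.015 0"

```text
time: 27.75
ee_pos: [0.5585, -0.1965, 0.0082]
eef_rot: [0.996, 0.089, -0.0, 0.0]
ft_force: [0.1, -0.1, -2.3]
width: 0.042
grip_force: 24.8
```

```bash
python3 - <<'E'
from h import *
st();plan((556.4,-195.8,-10.5),10.3)
E
```

```text
t 27.75 p [ 558.5 -196.5    8.2] yaw 10.25 tilt 0.02 w 42.0 gf 24.8 F [ 0.1 -0.1 -2.3] q [ 0.75  0.51 -0.61  1.72  0.33  1.02 -1.37]
0.0001 0.0003 -0.0009 -0.0019 -0.0010 0.0187  steps 0.4 0.0
```

Call:
play_rows:
  increments: "0 0 0 -0.002 -0.001 0.01 0;0 0 0 -0.002 -0.001 0.016 0;0 0 0 -0.002 -0.001 0.019 0;0 0 0 -0.002 -0.001 0.019 0;0 0 0 -0.002 -0.001 0.019 0"

```text
time: 28.25
ee_pos: [0.5566, -0.1959, -0.0107]
eef_rot: [0.996, 0.089, 0.0, 0.0]
ft_force: [-0.0, 0.0, -1.8]
width: 0.0418
grip_force: 24.8
```

Call:
play_rows:
  increments: "0 0 0 0 0 0 0.68;0 0 0 0 0 0 0.68;0 0 0 0 0 0 0.68;0 0 0 0 0 -0.03 0.68;0 0 0 0 0 -0.08 0.68;0 0 0 0 0 -0.12 0.68;0 0 0 0 0 -0.15 0.68;0 0 0 0 0 -0.16 0.68"

```text
time: 29.05
ee_pos: [0.5582, -0.1962, 0.1532]
eef_rot: [0.996, 0.089, 0.002, 0.001]
ft_force: [-0.0, 0.5, -0.6]
width: 0.0591
grip_force: 0.0
```

```bash
python3 - <<'E'
from chk import *
m=(H>20)&(H<35)&(S>140)&(V>60); m[278:]=0
edges(m,.032,(200,220,260))
y,x=np.nonzero(m); i=y.argmin(); print('top row',y.min(),((toworld(c,[(x[i],y[i])],.032)[:,:2]-ctr)@B*1000).round(1))
plan((531.8,106.8,110),5.5)
E
```

```text
t 29.05 p [ 558.2 -196.2  153.2] yaw 10.25 tilt 0.31 w 59.1 gf 0.0 F [-0.   0.5 -0.6] q [ 0.79  0.35 -0.66  1.59  0.23  1.27 -1.29]
200 [[[15.3, 63.6], [15.3, 51.7]]]
220 [[[0.1, 63.8], [0.1, 51.9]]]
260 [[[-31.4, 64.4], [-31.4, 48.3]], [[-31.5, 39.0], [-31.5, 22.9]]]
top row 150 [[51.6 57.9]]
0.0027 -0.0043 0.0828 0.0278 -0.3030 0.0422  steps 6.1 0.6
```

Call:
play_rows:
  increments: "0 0 0.083 0.028 -0.05 0.04 0.7;0 0 0.083 0.028 -0.1 0.04 0.7;0 0 0.083 0.028 -0.15 0.04 0.7;0 0 0.083 0.028 -0.2 0.04 0.7;0 0 0.083 0.028 -0.25 0.04 0.7;0 0 0.083 0.028 -0.29 0.06 0.7;0 0 0.083 0.028 -0.303 0.1 0.7;0 0 0.083 0.028 -0.303 0.1 0.7"

```text
time: 29.9
ee_pos: [0.525, 0.1105, 0.0438]
eef_rot: [0.999, 0.051, -0.004, -0.0]
ft_force: [-0.6, -0.9, -1.0]
width: 0.0609
grip_force: 0.0
```

Call:
play_rows:
  increments: "0 0 0 0 0 0 0.7;0 0 0 0 0 0 0.7"

```text
time: 30.1
ee_pos: [0.5309, 0.1061, 0.0497]
eef_rot: [0.999, 0.047, 0.0, 0.0]
ft_force: [0.0, 0.6, 0.9]
width: 0.0609
grip_force: 0.0
```

```bash
python3 - <<'E'
from h import *
st();plan((531.8,106.8,-7),5.5)
E
```

```text
t 30.1 p [530.9 106.1  49.7] yaw 5.39 tilt 0.03 w 60.9 gf 0.0 F [0.  0.6 0.9] q [ 0.37  0.39 -0.76  1.82  0.3   1.06 -1.99]
0.0003 -0.0005 -0.0019 0.0010 -0.0006 0.0567  steps 1.1 0.0
```

Call:
play_rows:
  increments: "0 0 0 0.001 -0.001 0.025 0.7;0 0 0 0.001 -0.001 0.05 0.7;0 0 0 0.001 -0.001 0.056 0.7;0 0 0 0.001 -0.001 0.056 0.7;0 0 0 0.001 -0.001 0.056 0.7;0 0 0 0.001 -0.001 0.056 0;0 0 0 0.001 -0.001 0.056 0;0 0 0 0.001 -0.001 0.056 0"

```text
time: 30.9
ee_pos: [0.5315, 0.1083, -0.006]
eef_rot: [0.999, 0.048, 0.001, 0.0]
ft_force: [0.7, -0.1, 0.4]
width: 0.0446
grip_force: 0.2
```

Call:
play_rows:
  increments: "0 0 0 0 0 0 0;0 0 0 0 0 0 0;0 0 0 0 0 0 0"

```text
time: 31.2
ee_pos: [0.5314, 0.1082, -0.0062]
eef_rot: [0.999, 0.048, 0.0, 0.0]
ft_force: [-1.8, -1.7, 5.3]
width: 0.042
grip_force: 25.0
```

Call:
play_rows:
  increments: "0 0 0 0 0 -0.03 0;0 0 0 0 0 -0.08 0;0 0 0 0 0 -0.12 0;0 0 0 0 0.02 -0.12 0;0 0 0 0 0.06 -0.12 0;0 0 0 0 0.1 -0.12 0;0 0 0 0 0.12 -0.12 0;0 0 0 0 0.12 -0.12 0"

```text
time: 32.0
ee_pos: [0.5425, -0.0151, 0.1129]
eef_rot: [0.999, 0.045, -0.0, 0.001]
ft_force: [0.6, 0.6, -0.9]
width: 0.0418
grip_force: 25.0
```

```bash
python3 - <<'E'
from h import *
st();plan((540.7,-109.2,110),10.3)
E
```

```text
t 32.0 p [542.5 -15.1 112.9] yaw 5.17 tilt 0.08 w 41.8 gf 25.0 F [ 0.6  0.6 -0.9] q [ 0.58  0.3  -0.74  1.75  0.22  1.17 -1.7 ]
0.0011 0.0008 -0.0895 -0.0103 0.0935 0.0030  steps 1.9 0.6
```

Call:
play_rows:
  increments: "0 0 -0.09 -0.01 0.04 0 0;0 0 -0.09 -0.01 0.08 0 0;0 0 -0.09 -0.01 0.093 0 0;0 0 -0.09 -0.01 0.093 0.03 0;0 0 -0.09 -0.01 0.093 0.07 0;0 0 -0.09 -0.01 0.093 0.09 0;0 0 -0.09 -0.01 0.093 0.09 0;0 0 -0.09 -0.01 0.093 0.09 0"

```text
time: 32.8
ee_pos: [0.5419, -0.1034, 0.024]
eef_rot: [0.996, 0.093, 0.0, -0.0]
ft_force: [0.3, 0.0, 0.7]
width: 0.0419
grip_force: 25.0
```

Call:
play_rows:
  increments: "0 0 0 0 0 0 0;0 0 0 0 0 0 0"

```text
time: 33.0
ee_pos: [0.5425, -0.1045, 0.0248]
eef_rot: [0.996, 0.093, 0.001, 0.0]
ft_force: [0.4, 0.5, -0.9]
width: 0.0419
grip_force: 25.0
```

```bash
python3 - <<'E'
from h import *
st();plan((540.7,-109.2,-10.5),10.3)
E
```

```text
t 33.0 p [ 542.5 -104.5   24.8] yaw 10.66 tilt 0.14 w 41.9 gf 25.0 F [ 0.4  0.5 -0.9] q [ 0.67  0.42 -0.67  1.81  0.3   1.01 -1.5 ]
0.0011 -0.0021 0.0062 -0.0027 0.0042 0.0353  steps 0.7 0.0
```

Call:
play_rows:
  increments: "0 0 0.006 -0.002 0.005 0.01 0;0 0 0.006 -0.002 0.005 0.02 0;0 0 0.006 -0.002 0.005 0.03 0;0 0 0.006 -0.002 0.005 0.035 0;0 0 0.006 -0.002 0.005 0.035 0;0 0 0.006 -0.002 0.005 0.035 0"

```text
time: 33.6
ee_pos: [0.5402, -0.1097, -0.0122]
eef_rot: [0.996, 0.09, -0.0, -0.0]
ft_force: [0.6, 0.8, -0.7]
width: 0.0422
grip_force: 25.0
```

Call:
play_rows:
  increments: "0 0 0 0 0 0 0.68;0 0 0 0 0 0 0.68;0 0 0 0 0 0 0.68;0 0 0 0 0 -0.03 0.68;0 0 0 0 0 -0.08 0.68;0 0 0 0 0 -0.12 0.68;0 0 0 0 0 -0.15 0.68;0 0 0 0 0 -0.16 0.68"

```text
time: 34.4
ee_pos: [0.5421, -0.11, 0.1519]
eef_rot: [0.996, 0.09, 0.002, 0.001]
ft_force: [0.6, -0.6, -0.3]
width: 0.0593
grip_force: 0.0
```

```bash
python3 - <<'E'
from chk import *
m=((H<6)|(H>174))&(S>150)&(V>60); m[278:]=0
edges(m,.034,(200,220,260))
y,x=np.nonzero(m); i=y.argmin(); print('top row',y.min(),((toworld(c,[(x[i],y[i])],.034)[:,:2]-ctr)@B*1000).round(1))
plan((504.2,366.4,110),5)
E
```

```text
t 34.4 p [ 542.1 -110.   151.9] yaw 10.31 tilt 0.29 w 59.3 gf 0.0 F [ 0.6 -0.6 -0.3] q [ 0.73  0.28 -0.72  1.69  0.19  1.24 -1.42]
200 [[[15.0, 357.2], [15.1, 310.1]], [[15.4, 151.8], [15.4, 110.1]]]
220 [[[0.2, 358.6], [0.3, 311.6]], [[0.4, 151.3], [0.4, 109.8]]]
260 [[[-30.8, 151.1], [-30.8, 110.1]]]
top row 98 [[ 84.7 345.4]]
0.0022 -0.0042 0.0924 0.0478 -0.4757 0.0407  steps 9.6 0.6
```

Call:
play_rows:
  increments: "0 0 0.09 0.048 -0.05 0.02 0.7;0 0 0.09 0.048 -0.1 0.03 0.7;0 0 0.09 0.048 -0.15 0.04 0.7;0 0 0.09 0.048 -0.2 0.04 0.7;0 0 0.09 0.048 -0.25 0.04 0.7;0 0 0.09 0.048 -0.3 0.04 0.7;0 0 0.09 0.048 -0.35 0.04 0.7;0 0 0.09 0.048 -0.39 0.04 0.7"

```text
time: 35.25
ee_pos: [0.5183, 0.2747, 0.1067]
eef_rot: [0.999, 0.045, -0.001, 0.0]
ft_force: [0.7, -0.1, 0.2]
width: 0.0609
grip_force: 0.0
```

```bash
python3 - <<'E'
from h import *
st(); c=shot('wrist'); st(); plan((504.2,366.4,50),5)
H,S,V=np.moveaxis(hsv(c),2,0); m=(H>4)&(H<17)&(S>135)
for v in (200,225,250):
    x=np.flatnonzero(m[v]); r=np.split(x,np.flatnonzero(np.diff(x)>4)+1); print(v,[(int(q[0]),int(q[-1]),toworld(c,[(q[0],v),(q[-1]+1,v)],.043)[:,:2].round(4).tolist()) for q in r if len(q)>15])
E
```

```text
t 35.25 p [518.3 274.7 106.7] yaw 5.13 tilt 0.1 w 60.9 gf 0.0 F [ 0.7 -0.1  0.2] q [ 0.09  0.44 -0.82  1.64  0.34  1.21 -2.29]
t 35.3 p [514.  284.9 107.4] yaw 5.72 tilt 0.31 w 60.7 gf 0.0 F [-6.3  4.8  0.6] q [ 0.08  0.44 -0.83  1.64  0.34  1.21 -2.29]
-0.0050 0.0021 0.0125 -0.0015 -0.0817 0.0578  steps 2.0 0.1
200 [(127, 213, [[0.5316, 0.3903], [0.5363, 0.3387]])]
225 [(130, 149, [[0.5162, 0.389], [0.5173, 0.377]]), (171, 215, [[0.5185, 0.3644], [0.5209, 0.3371]])]
250 [(133, 152, [[0.5004, 0.3876], [0.5014, 0.3754]]), (174, 217, [[0.5026, 0.3625], [0.505, 0.3355]])]
```

Call:
play_rows:
  increments: "0 0 0 -0.002 -0.05 0 0.7;0 0 0 -0.002 -0.082 0.02 0.7;0 0 0 -0.002 -0.082 0.05 0.7;0 0 0 -0.002 -0.082 0.05 0.7;0 0 0 -0.002 -0.082 0.05 0.7"

```text
time: 35.8
ee_pos: [0.5099, 0.3537, 0.0574]
eef_rot: [0.999, 0.045, -0.001, 0.001]
ft_force: [1.0, -0.7, 1.3]
width: 0.0613
grip_force: 0.0
```

```bash
python3 - <<'E'
from h import *
st();plan((504.2,366.4,-6),5)
E
```

```text
t 35.8 p [509.9 353.7  57.4] yaw 5.12 tilt 0.14 w 61.3 gf 0.0 F [ 1.  -0.7  1.3] q [-0.08  0.56 -0.8   1.59  0.43  1.17 -2.45]
0.0014 0.0021 0.0020 -0.0044 -0.0133 0.0634  steps 1.3 0.0
```

Call:
play_rows:
  increments: "0 0 0 -0.005 -0.013 0 0.7;0 0 0 -0.005 -0.013 0.015 0.7;0 0 0 -0.005 -0.013 0.015 0.7;0 0 0 -0.005 -0.013 0.015 0.7"

```text
time: 36.2
ee_pos: [0.5041, 0.3668, 0.0431]
eef_rot: [0.999, 0.045, -0.0, 0.0]
ft_force: [-0.0, 0.4, 0.2]
width: 0.061
grip_force: 0.0
```

```bash
python3 - <<'E'
from h import *
st();plan((504.2,366.4,-6),5)
E
```

```text
t 36.2 p [504.1 366.8  43.1] yaw 5.13 tilt 0.04 w 61.0 gf 0.0 F [-0.   0.4  0.2] q [-0.11  0.58 -0.79  1.6   0.44  1.15 -2.48]
0.0007 0.0003 0.0023 0.0001 0.0004 0.0491  steps 1.0 0.0
```

Call:
play_rows:
  increments: "0 0 0 0 0 0.02 0.7;0 0 0 0 0 0.04 0.7;0 0 0 0 0 0.049 0.7;0 0 0 0 0 0.049 0.7;0 0 0 0 0 0.049 0.7;0 0 0 0 0 0.049 0;0 0 0 0 0 0.049 0;0 0 0 0 0 0.049 0"

```text
time: 37.0
ee_pos: [0.5044, 0.3677, -0.005]
eef_rot: [0.999, 0.045, 0.0, -0.0]
ft_force: [-0.1, 1.6, 0.6]
width: 0.0445
grip_force: 0.6
```

Call:
play_rows:
  increments: "0 0 0 0 0 0 0;0 0 0 0 0 0 0;0 0 0 0 0 0 0"

```text
time: 37.3
ee_pos: [0.5043, 0.3677, -0.0051]
eef_rot: [0.999, 0.045, 0.0, -0.0]
ft_force: [-1.1, 0.4, 5.9]
width: 0.0415
grip_force: 25.0
```

Call:
play_rows:
  increments: "0 0 0 0 0 -0.03 0;0 0 0 0 0 -0.08 0;0 0 0 0 0 -0.12 0;0 0 0 0 0.02 -0.12 0;0 0 0 0 0.06 -0.12 0;0 0 0 0 0.11 -0.12 0;0 0 0 0 0.16 -0.12 0;0 0 0 0 0.21 -0.12 0"

```text
time: 38.1
ee_pos: [0.5225, 0.1559, 0.1139]
eef_rot: [0.999, 0.045, -0.0, 0.0]
ft_force: [1.9, -0.5, -1.5]
width: 0.0415
grip_force: 25.0
```

Call:
play_rows:
  increments: "0 0 0 -0.005 0.05 0 0;0 0 0 -0.005 0.1 0 0;0 0 0 -0.005 0.15 0 0;0 0 0 -0.005 0.2 0 0;0 0 0 -0.005 0.25 0 0;0 0 0 -0.005 0.3 0 0;0 0 0 -0.005 0.3 0 0"

```text
time: 38.8
ee_pos: [0.5435, -0.1501, 0.1133]
eef_rot: [0.999, 0.039, -0.001, 0.001]
ft_force: [0.3, 0.7, -2.5]
width: 0.0416
grip_force: 25.0
```

```bash
python3 - <<'E'
from h import *
st();plan((587.9,-369,110),10.3)
E
```

```text
t 38.8 p [ 543.5 -150.1  113.3] yaw 4.52 tilt 0.19 w 41.6 gf 25.0 F [ 0.3  0.7 -2.5] q [ 0.74  0.33 -0.66  1.7   0.22  1.18 -1.47]
0.0026 0.0021 -0.1009 0.0270 0.2217 0.0039  steps 4.5 0.7
```

Call:
play_rows:
  increments: "0 0 -0.095 0.027 0.05 0 0;0 0 -0.095 0.027 0.1 0 0;0 0 -0.095 0.027 0.15 0 0;0 0 -0.095 0.027 0.2 0 0;0 0 -0.095 0.027 0.22 0.02 0;0 0 -0.095 0.027 0.22 0.05 0;0 0 -0.095 0.027 0.22 0.08 0;0 0 -0.095 0.027 0.22 0.08 0"

```text
time: 39.6
ee_pos: [0.5882, -0.3562, 0.0291]
eef_rot: [0.996, 0.092, -0.004, -0.002]
ft_force: [-1.4, 0.8, -2.1]
width: 0.0416
grip_force: 25.0
```

Call:
play_rows:
  increments: "0 0 0 0 0 0 0;0 0 0 0 0 0 0;0 0 0 0 0 0 0"

```text
time: 39.9
ee_pos: [0.5925, -0.3581, 0.0364]
eef_rot: [0.996, 0.092, 0.001, 0.001]
ft_force: [0.6, -0.1, -0.0]
width: 0.0419
grip_force: 25.0
```

```bash
python3 - <<'E'
from h import *
st();plan((587.9,-369,-10),10.3)
E
```

```text
t 39.9 p [ 592.5 -358.1   36.4] yaw 10.59 tilt 0.16 w 41.9 gf 25.0 F [ 0.6 -0.1 -0. ] q [ 0.85  0.66 -0.55  1.41  0.35  1.17 -1.13]
0.0020 -0.0021 0.0051 -0.0066 0.0098 0.0465  steps 1.0 0.0
```

Call:
play_rows:
  increments: "0 0 0.005 -0.006 0.01 0 0;0 0 0.005 -0.006 0.01 0.015 0;0 0 0.005 -0.006 0.01 0.025 0;0 0 0.005 -0.006 0.01 0.025 0;0 0 0.005 -0.006 0.01 0.025 0"

```text
time: 40.4
ee_pos: [0.5871, -0.3681, 0.0086]
eef_rot: [0.996, 0.09, -0.0, -0.001]
ft_force: [-0.1, 0.4, -1.2]
width: 0.0421
grip_force: 25.0
```

```bash
python3 - <<'E'
from h import *
st();plan((587.9,-369,-10),10.3)
E
```

```text
t 40.4 p [ 587.1 -368.1    8.6] yaw 10.33 tilt 0.08 w 42.1 gf 25.0 F [-0.1  0.4 -1.2] q [ 0.86  0.69 -0.53  1.42  0.37  1.13 -1.12]
-0.0011 0.0007 0.0005 0.0006 0.0011 0.0186  steps 0.4 0.0
```

Call:
play_rows:
  increments: "0 0 0 0.001 0.001 0.01 0;0 0 0 0.001 0.001 0.015 0;0 0 0 0.001 0.001 0.018 0;0 0 0 0.001 0.001 0.018 0;0 0 0 0.001 0.001 0.018 0"

```text
time: 40.9
ee_pos: [0.5886, -0.3695, -0.0085]
eef_rot: [0.996, 0.09, 0.0, 0.0]
ft_force: [-0.6, -0.4, -1.8]
width: 0.0422
grip_force: 25.0
```

Call:
play_rows:
  increments: "0 0 0 0 0 0 0.68;0 0 0 0 0 0 0.68;0 0 0 0 0 0 0.68;0 0 0 0 0 -0.03 0.68;0 0 0 0 0 -0.08 0.68;0 0 0 0 0 -0.12 0.68;0 0 0 0 0 -0.15 0.68;0 0 0 0 0 -0.16 0.68"

```text
time: 41.7
ee_pos: [0.5902, -0.3701, 0.1559]
eef_rot: [0.996, 0.09, 0.002, 0.002]
ft_force: [-0.3, 0.0, -0.0]
width: 0.0592
grip_force: 0.0
```

Call:
play_rows:
  increments: "0 0 0 0.01 -0.05 0 0.68;0 0 0 0.01 -0.1 0 0.68;0 0 0 0.01 -0.13 0 0.68;0 0 0 0.01 -0.13 0 0.68;0 0 0 0.01 -0.13 0 0.68;0 0 0 0.01 -0.13 0 0.68"

```text
time: 42.3
ee_pos: [0.5748, -0.2413, 0.1508]
eef_rot: [0.996, 0.089, -0.0, 0.0]
ft_force: [-0.5, 0.2, 0.3]
width: 0.059
grip_force: 0.0
```

```bash
python3 - <<'E'
from chk import *
cv2.imwrite('pics/fin.png',c['color'][:,:,::-1])
for n,m,z in(('brush',(H>4)&(H<19)&(S>110),.038),('case',(H>100)&(H<125)&(S>120),.028),('torch',(H>20)&(H<35)&(S>140),.032),('sponge',((H<4)|(H>174))&(S>150),.034)):
    print(n); m=m.copy(); m[278:]=0; edges(m,z,(200,250))
    y,x=np.nonzero(m); i=y.argmin(); print(' top',y.min(),((toworld(c,[(x[i],y[i])],z)[:,:2]-ctr)@B*1000).round(1))
E
```

```text
t 42.3 p [ 574.8 -241.3  150.8] yaw 10.2 tilt 0.04 w 59.0 gf 0.0 F [-0.5  0.2  0.3] q [ 0.81  0.43 -0.63  1.5   0.26  1.3  -1.25]
brush
200 [[[24.2, -108.9], [24.0, -151.4]]]
250 [[[-13.4, -108.6], [-13.4, -127.7]], [[-13.4, -139.4], [-13.4, -151.8]]]
 top 159 [[  53.  -142.2]]
case
200 [[[22.5, -25.8], [22.4, -65.9]]]
250 [[[-16.4, -26.4], [-16.5, -66.3]]]
 top 159 [[ 52.6 -41.9]]
torch
200 [[[23.3, 33.2], [23.3, 20.0]]]
250 [[[-15.1, 34.5], [-15.1, 20.9]], [[-15.3, -130.1], [-15.3, -142.1]]]
 top 161 [[51.6 55.8]]
sponge
200 [[[23.7, 150.0], [23.7, 104.1]]]
250 [[[-14.2, 149.2], [-14.3, 104.0]]]
 top 161 [[ 51.6 142.7]]
```

View pics/fin.png

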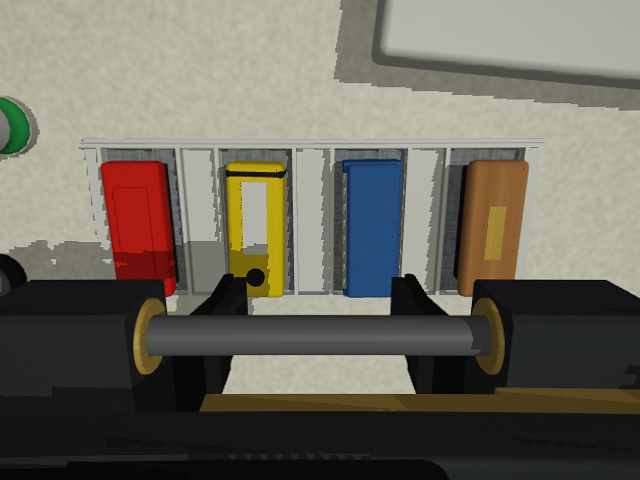

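```bash
python3 -c "
from bench import *
print(close_job())"
```

```text
the job is handed in; nothing more can be done
None
```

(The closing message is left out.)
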